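# Count in a batch of turned fittings

### The job

Pick up the steel beaker and pour all six fittings gently, from close above, into the red bin that stands on the counting scale. Stand the empty beaker upright back on the black rubber mat, then press the large key at the right-hand end of the scale's console, as the robot sees it, to book the count, leaving the bin on the scale and everything else on the bench where it is.

Things in the scene. Friction and masses are not known exactly. Their poses are not given: they have to be found in the camera images.
- beaker: plain stainless steel beaker, a straight open cylinder 64 mm outside diameter, 120 mm tall, wall 3 mm, floor 4 mm thick, about 0.16 kg empty and 0.43 kg full, standing upright on the mat; firm to grip. Origin at the centre of its underside, z up its axis; its yaw means nothing
- fitting1: turned steel hose fitting, 45 g, a stepped cylinder 32 mm long, 24 mm across its widest collar; origin at its middle, z along its length. Six of them (fitting1 to fitting6), all alike, start standing in two layers of three in the beaker, the top layer 52 mm below its rim. Oiled steel: they slide on the beaker's wall at about 17 deg of slope, friction 0.3
- fitting2: fitting like fitting1: steel, 24 x 32 mm, origin at its middle, starts in the beaker
- fitting3: fitting like fitting1: steel, 24 x 32 mm, origin at its middle, starts in the beaker
- fitting4: fitting like fitting1: steel, 24 x 32 mm, origin at its middle, starts in the beaker
- fitting5: fitting like fitting1: steel, 24 x 32 mm, origin at its middle, starts in the beaker
- fitting6: fitting like fitting1: steel, 24 x 32 mm, origin at its middle, starts in the beaker
- bin: red plastic stacking bin, loose and empty on the scale's platform, about 0.26 kg; 180 mm (x) by 140 mm (y) outside, walls and floor 4 mm; back and sides 80 mm high, the front (its -x side, towards the robot) a lip 45 mm high from which the sides slope up over the first 50 mm. Origin at the centre of its underside, z up. The other red bins, along the far edge of the table, are not it
- scale: bench counting scale fixed to the table, 320 mm (x) by 260 mm (y): grey housing on four feet, sloping console with display and keys at its front (-x), steel platform behind. Origin under its centre on the table, x away from the robot along its length, z up
- platform (a point): centre of the upper face of the scale's steel platform, 84 mm above the table; the platform is 220 mm (x) by 250 mm (y), does not give, and has the scale's axes
- count_key (a joint): travel of the large key: 0 up, 0.004 m fully down; it takes about 1.4 N to start, 5 N to bottom and springs back. It counts as pressed beyond 0.003 m for 0.1 s
- count_key_top (a point): centre of the large key's upper face: a grey key 24 mm (x) by 36 mm (y), standing about 8 mm proud at the console's right-hand (-y) end, near its lower front edge; the other keys are smaller and flat. z is its outward normal, which leans 25 deg from vertical towards the scale's front (-x); the key goes down along -z
- mat: flat black rubber mat fixed to the table, 250 mm (x) by 160 mm (y), 3 mm thick, left or right of the scale; the beaker starts on its nearer half, a steel ring gauge lies on its far half. Origin at the centre of its underside on the table, z up
- ring_gauge: bystander: dark steel ring gauge, 60 mm across, 36 mm bore, 18 mm high, lying on the mat's far half; origin at the centre of its underside
- plug_gauge: bystander: steel plug gauge with round handle, 140 mm long, lying at the right behind; origin under its middle
- oil_bottle: bystander: white plastic bottle, 52 mm across, 130 mm high, at the left behind; origin under its centre
- basket: bystander: fixed wire basket of fittings, 200 mm (x) by 150 mm (y), 60 mm high, on the other side of the scale from the mat; origin under its centre
Not all that is in view belongs to the job. Leave any orange or purple look-alike of the beaker alone.

How it is judged:
By the outcome, as a careful person would: the job done as asked, in the order asked, and still so for the second after the job is handed in, with the robot touching nothing.
It also fails if it takes over 67 s, if anything falls off the work surface, if the arm or the gripper's body presses on something with over 40 N, if the wrist force passes 120 N, or if a joint passes its speed limit or range.

### The arm

A 6-joint arm with a two-finger parallel gripper is mounted at the origin on the work surface. World frame = base frame: x ahead of the robot, y to its left, z up, the work surface at z = 0. Lengths are in mm, angles in degrees, forces in N, time in s.
With the tool pointing down it reaches from about 350 to 850 mm from the base axis. Payload 8.1 kg.
Tool frame: the origin (TCP) lies midway between the tips of the shut fingers; the grasp point (between the pads) lies 19 mm behind it; y points along the fingers, x is the direction in which the jaws open and shut, and the axes are right-handed (so a half turn about y gives the same grasp; the last joint's range is limited). The gripper opens to 85 mm and grips with 20 to 120 N. Pads are 22 mm wide; open, the fingers measure 114 mm over their backs; the gripper's body (76 mm by 85 mm) begins 54 mm behind the grasp point. The pads swing forward as they close: fully open they stand 13 mm farther back than shut.
Start: joints at [67.013, 7.471, 85.268, -0, 87.261, -4.893], TCP at [186.325, 570.341, 231.292] pointing down, gripper open.
Joint ranges: [-169.43, 169.43], [-51.17, 129.36], [1.28, 143.12], [-76.62, 256.62], [0, 156.53], [-152.29, 152.29]. Speed limits (degrees/s): [136.94, 136.94, 159.86, 180, 180, 180].

### API

Orientations are given as [roll, pitch, yaw] about the fixed x, y, z axes, in that order (R = Rz(yaw) Ry(pitch) Rx(roll)).
In Python, from bench import r gives the robot as it stands.
- The arm moves only by the tool move_arm, never from a script. Its arguments are lists of equal length, an entry for each row: "linear": the shift along the tool's x, y, z normalised to -1 to 1, where 1 is 300 mm, a list of three; "twist": the turn, a rotation vector about the tool's x, y, z normalised to -1 to 1, where 1 is pi/2 rad, a list of three; "hand": the opening, from -1 (shut) to 1 (fully open). A call has 1 to 12 rows; each row is the pose to reach, as a shift and turn from the pose measured when the call began, along the tool's axes at that moment; what a row does not reach only later rows make up. A row lasts 1/12 s, in which the tool goes at most 41.7 mm and 7.16 degrees, less where a joint would pass 70% of its speed; a pose out of reach is approached as far as the arm can. A call with a number of a shift or a turn outside -1 to 1 is refused whole. A call with a gripper value outside its range is refused whole. The fingers move at their own pace and stop on an object; "force" is the grip in N (left out, the last holds). Time passes only in rows, so rows that repeat a pose let the fingers close. It gives the time, the measured TCP pose, the force and the opening at its end, in the units of the state.
- r.sense(): the state, without advancing time (a new reading comes with each control period).
- r.snapshot(name): name is "scene" or "top"; returns a dict with "frame" (384x512x3 uint8, red, green, blue), "range_z" (384x512 float32, mm along the optical axis (not along the pixel's ray), 0 where there is no reading), "intrinsics" (3x3 intrinsics, pixels), "R" (3x3) and "t" (3): a world point X has camera coordinates R X + t. Camera axes: x right, y down, z forward; pixel columns grow to the right and rows downward; lengths in mm; the calibration is good to about 2 mm. A picture is of the moment at which its call begins.
- r.hand_in(): hands the job in, once; it reports no verdict.
The state is a dict: "time": time; "joint_pos": joint angles; "qd": joint speeds; "joint_efforts": joint torques, N m; "tool_pos": TCP position; "tcp_rot": TCP orientation; "ft_force": force on the tool from outside, world axes, zero at the start; "wrist_torque": the same for the moment, N m; "finger_gap": finger opening in mm.
Only numpy, scipy, OpenCV 4.12 (cv2) and the standard library are available. Lean on these libraries where they do the work, as an engineer would, in place of code of your own. Each camera call takes 0.05 s, during which the arm holds its last target. There are 200 camera calls.

## Working session

There is one attempt and no reset: what is moved stays moved. The work goes in short steps, Python scripts to look and compute and a tool call to move; the robot and the scene stay as the last step left them, time stands still between calls to the robot, and variables do not carry over. Pictures are saved under pics/ and viewed, on a budget of 10 in all, crops included, one or two more only if the job needs it, and the job is handed in when it is done.

Besides the shell and the picture viewer there is one more tool, called after "Call:" as name(argument=value, ...), one argument or row to a line, values as JSON. move_arm: Moves the arm, as the interface text tells. Scaled input: -1 to 1 covers 300 mm each way for a shift and pi/2 rad each way for a turn. Its arguments: {"type":"object","properties":{"linear":{"type":"array","items":{"type":"array","items":{"type":"number","minimum":-1,"maximum":1}}},"twist":{"type":"array","items":{"type":"array","items":{"type":"number","minimum":-1,"maximum":1}}},"hand":{"type":"array","items":{"type":"number"}},"force":{"type":"number"}},"required":["linear","twist","hand"]}

```bash
ls; mkdir -p pics; cat > h.py <<'E'
import numpy as np, cv2
from bench import r
def snap(n,save=None):
    s=r.snapshot(n)
    if save: cv2.imwrite('pics/'+save,cv2.cvtColor(s['frame'],cv2.COLOR_RGB2BGR))
    return s
def cloud(s):
    K,R,t=[np.array(s[k],float) for k in('intrinsics','R','t')]
    z=s['range_z'].astype(float);v,u=np.indices(z.shape)
    c=np.stack([(u-K[0,2])/K[0,0]*z,(v-K[1,2])/K[1,1]*z,z],-1)
    P=(c-t)@R; P[z==0]=np.nan
    return P
def proj(s,X):
    K,R,t=[np.array(s[k],float) for k in('intrinsics','R','t')]
    c=K@(R@np.array(X,float)+t); return c[:2]/c[2]
E
python3 - <<'E'
from h import *
a=snap('scene');b=snap('top')
im=np.hstack([a['frame'],b['frame']])
cv2.imwrite('pics/a.png',cv2.cvtColor(cv2.resize(a['frame'],(768,576),interpolation=3),4))
cv2.imwrite('pics/b.png',cv2.cvtColor(cv2.resize(b['frame'],(768,576),interpolation=3),4))
for s in(a,b): print(s['R'],s['t'],s['intrinsics'])
print(r.sense())
np.savez('ab.npz',ca=cloud(a),cb=cloud(b),fa=a['frame'],fb=b['frame'])
E
```

```text
pics
[[-0.69806601  0.71582285 -0.01736327]
 [ 0.44993142  0.41964842 -0.78832539]
 [-0.55701486 -0.55811544 -0.61501349]] [ 365.85761205 -141.95474566 1566.60286353] [[414.03825079   0.         251.01314782]
 [  0.         414.03825079 190.95240649]
 [  0.           0.           1.        ]]
[[-0.02609574 -0.99947548  0.0191776 ]
 [-0.98686609  0.02269768 -0.15993789]
 [ 0.15941871 -0.02309942 -0.98694077]] [ -40.22697344  525.78383327 1175.74039868] [[449.28177589   0.         257.09566145]
 [  0.         449.28177589 182.17884682]
 [  0.           0.           1.        ]]
{'time': 0.1, 'joint_pos': array([ 6.70124761e+01,  7.51229306e+00,  8.53229424e+01,  1.81854170e-04,
        8.72608912e+01, -4.89262824e+00]), 'qd': array([-0.03350694,  0.00854595, -0.18628251,  0.0285724 , -0.07941018,
       -0.03822994]), 'joint_efforts': array([ 5.20716130e-04, -5.70956182e+01, -5.01941550e+01, -2.52102518e-04,
        8.25798546e-03, -8.09908693e-05]), 'tool_pos': array([186.13624471, 569.88174524, 230.33449216]), 'tcp_rot': array([-89.99162049,   0.095761  ,  71.90510247]), 'ft_force': array([ 0.30729523, -0.58481964,  0.10705241]), 'wrist_torque': array([ 0.03236154, -0.00486282,  0.00537798]), 'finger_gap': 85.75324601754164}
```

View pics/a.png

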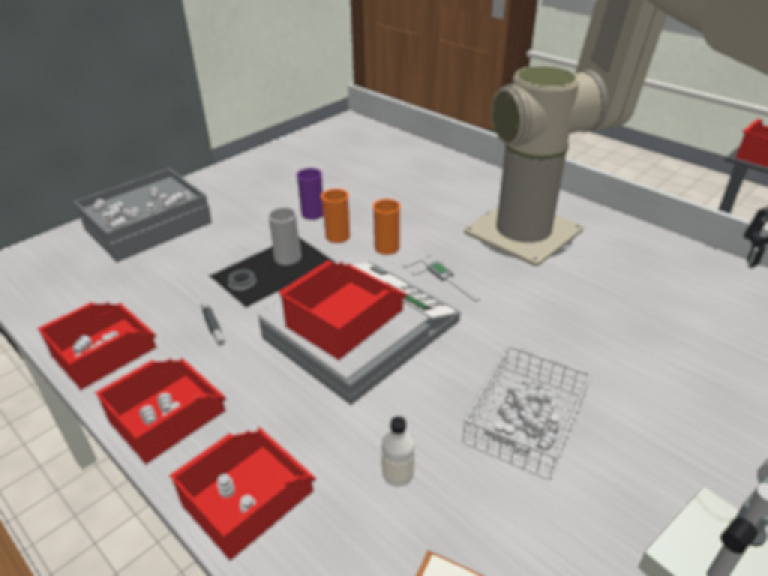

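View pics/b.png

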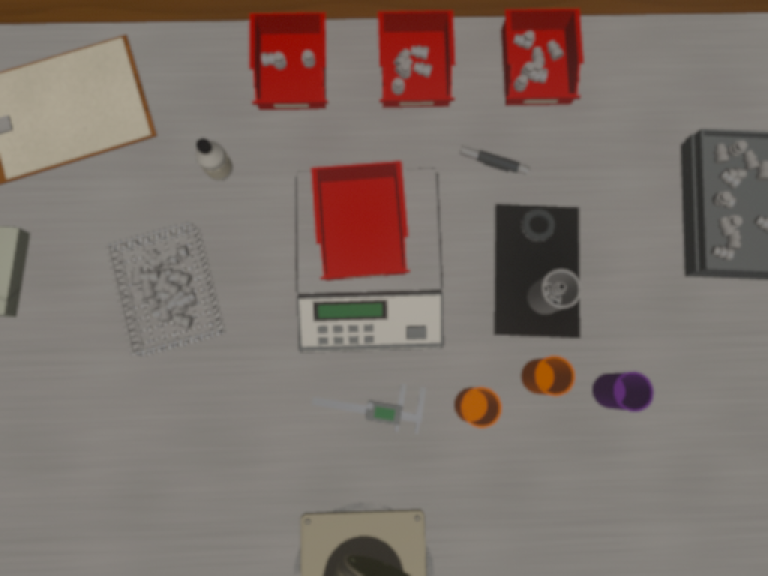

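The scene view (768 px wide) shows the steel beaker at (285,237) on the black mat, with the red bin on the scale at (340,305). In the top view the beaker rim is at (562,288), the bin at (362,222) and the large key at (416,332).

Candidates for the beaker in the top view:
- steel (562,288): standing on the mat, with fittings inside. This is the one.
- orange (548,376): look-alike.
- orange (478,407): look-alike.
- purple (622,391): look-alike.

Candidates for the bin:
- (362,222): on the scale. This is the one.
- (290,60), (416,60) and (542,60): along the far edge, so not these.

```bash
python3 - <<'E'
from h import *
d=np.load('ab.npz');fb=d['fb'];fa=d['fa']
P=d['cb'];A=d['ca']
hsv=cv2.cvtColor(fb,cv2.COLOR_RGB2HSV);H,S,V=cv2.split(hsv)
def win(m,x0,y0,x1,y1):
    w=np.zeros(m.shape,bool);s=1.5;w[int(y0/s):int(y1/s),int(x0/s):int(x1/s)]=1;return m&w
ok=~np.isnan(P[...,2])
def rim(n,x0,y0,x1,y1):
    m=win(ok&(P[...,2]>105),x0,y0,x1,y1);q=P[m]
    z=np.percentile(q[:,2],90);q=q[q[:,2]>z-12].astype(np.float32)
    print(n,len(q),'zrim',z,'circle',cv2.minEnclosingCircle(q[:,:2].copy()))
rim('beaker',515,255,590,325);rim('or1',515,350,585,400);rim('or2',450,380,510,430);rim('pu',585,365,660,415)
# scene view beaker rim
m=np.zeros(A.shape[:2],bool);m[135:180,175:205]=1
q=A[m&(A[...,2]>110)];q=q[q[:,2]<140].astype(np.float32);print('sceneB',len(q),cv2.minEnclosingCircle(q[:,:2].copy()),q[:,2].max())
# beaker inside depth
q=P[win(ok,550,275,575,300)];print('inside z',np.percentile(q[:,2],[5,25,50,75,95]))
def rect(n,m):
    q=P[m].astype(np.float32);print(n,len(q),cv2.minAreaRect(q[:,:2].copy()),np.median(q[:,2]))
rect('mat',win(ok&(V<60)&(P[...,2]<12),490,200,585,342))
rect('ring',win(ok&(P[...,2]>12)&(P[...,2]<26),515,200,560,245))
plat=win(ok&(abs(P[...,2]-84)<6)&(S<80),285,160,450,297);rect('plat',plat)
red=win(ok&(S>120)&((H<8)|(H>172)),300,150,420,290)
rect('bin floor',red&(P[...,2]<98));rect('bin all',red)
rect('bin top',red&(P[...,2]>150))
sc=win(ok&(P[...,2]>25)&(P[...,2]<110),285,160,450,355);rect('scale',sc)
con=win(ok&(P[...,2]>25),298,300,445,350);q=P[con];
c,*_=np.linalg.lstsq(np.c_[q[:,:2],np.ones(len(q))],q[:,2],rcond=None);print('console plane',c)
k=win(ok&(V>60)&(V<150)&(P[...,2]>25),402,318,432,346)
n,l,st,ce=cv2.connectedComponentsWithStats(k.astype(np.uint8));print(st,ce)
for i in range(1,n):
    if st[i,4]>30: rect('key',l==i)
print(np.round(q[:,2].min()),q[:,2].max())
cv2.imwrite('pics/c.png',cv2.cvtColor(np.vstack([cv2.resize(fb[165:225,325:445],(720,360),interpolation=2),cv2.resize(fb[190:240,195:315],(720,300),interpolation=2)[:240]]),4))
E
```

```text
beaker 173 zrim 125.55634404534433 circle ((478.5467529296875, -348.1014709472656), 33.745243072509766)
or1 174 zrim 123.0830912753011 circle ((334.2459411621094, -327.4994812011719), 33.841644287109375)
or2 174 zrim 122.7410607377442 circle ((285.6717834472656, -202.6246795654297), 33.555240631103516)
pu 199 zrim 122.3821447315368 circle ((304.9587707519531, -456.8215026855469), 34.17314910888672)
sceneB 147 ((477.6778564453125, -341.7268371582031), 35.14054870605469) 125.63163
inside z [ 26.9075387   51.31049743  65.88724583  81.26155728 111.39228248]
mat 3593 ((532.4141845703125, -337.0431823730469), (155.7230682373047, 244.79518127441406), 86.55794525146484) 3.4164426
ring 247 ((614.5198364257812, -341.3518371582031), (58.7275276184082, 56.78239440917969), 79.32841491699219) 20.539108
plat 3321 ((590.7838134765625, -23.774337768554688), (229.45809936523438, 251.76980590820312), 0.48786023259162903) 84.2295
bin floor 3149 ((632.904052734375, -8.36773681640625), (227.4087371826172, 161.7964630126953), 3.248540163040161) 88.246765
bin all 4417 ((627.0836181640625, -8.662162780761719), (239.09767150878906, 161.76950073242188), 3.2248568534851074) 89.45477
bin top 611 ((613.0123291015625, -9.83551025390625), (157.8412322998047, 150.3899688720703), 3.564638376235962) 163.4583
scale 10615 ((546.2683715820312, -23.340957641601562), (318.8586120605469, 260.6883239746094), 0.3353886306285858) 83.50201
console plane [ 4.58917884e-01 -1.74632987e-03 -1.41388877e+02]
[[     0      0    512    384 196433]
 [   270    216     15     11    145]
 [   268    228     20      2     30]] [[255.48053026 191.47220681]
 [276.97931034 221.46206897]
 [279.16666667 228.66666667]]
key 145 ((417.081787109375, -103.05789184570312), (37.38666915893555, 26.2899112701416), 89.84156036376953) 55.854645
30.0 82.40633503045484
```

View pics/c.png

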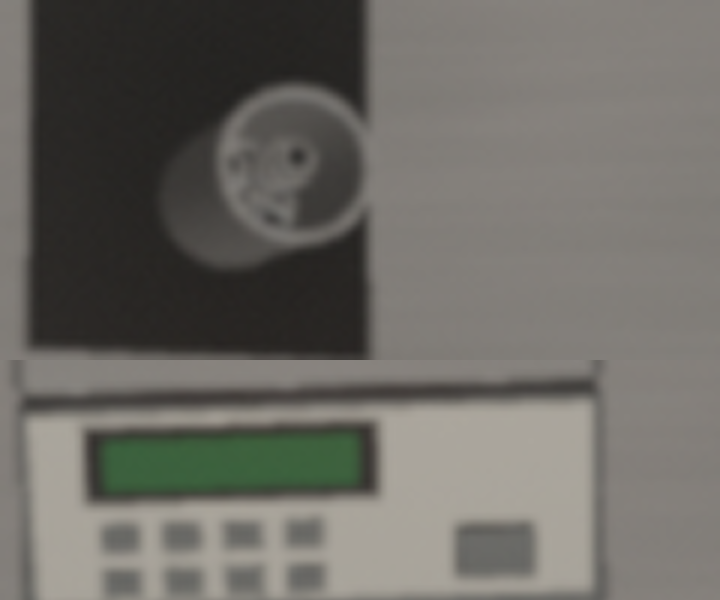

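The crop shows the steel beaker on the black mat with fittings inside at (295,160), and the grey large key at (495,548). The choice is confirmed. My first move goes up and towards the centre, and it also gives me joint data for a kinematic fit.

Call:
move_arm(
  linear=[
    [-0.4,-0.5,-0.4],
    [-0.4,-0.5,-0.4],
    [-0.4,-0.5,-0.4],
    [-0.4,-0.5,-0.4],
    [-0.4,-0.5,-0.4],
    [-0.4,-0.5,-0.4],
    [-0.4,-0.5,-0.4],
  ],
  twist=[
    [0,0,0.2],
    [0,0,0.2],
    [0,0,0.2],
    [0,0,0.2],
    [0,0,0.2],
    [0,0,0.2],
    [0,0,0.2],
  ],
  hand=[1,1,1,1,1,1,1],
)

```text
time: 0.68
tool_pos: [264.9, 417.7, 384.4]
tcp_rot: [-90.1, 17.8, 71.7]
ft_force: [0.2, -1.0, 0.1]
finger_gap: 85.2
```

```bash
cat > log.py <<'E'
from h import *; import json
s=r.sense(); open('log.jsonl','a').write(json.dumps([list(s[k]) for k in('joint_pos','tool_pos','tcp_rot')])+'\n')
print(s['time'],s['joint_pos'].round(2),s['tool_pos'].round(1),s['tcp_rot'].round(2),s['finger_gap'],s['ft_force'].round(1))
E
python3 log.py
```

```text
0.6833 [ 55.4    7.17  71.59  -5.72 118.18 -18.27] [264.9 417.7 384.4] [-90.14  17.77  71.7 ] 85.23051682342928 [ 0.2 -1.   0.1]
```

Call:
move_arm(
  linear=[
    [-0.4,0,-0.4],
    [-0.4,0,-0.4],
    [-0.4,0,-0.4],
    [-0.4,0,-0.4],
    [-0.4,0,-0.4],
    [-0.4,0,-0.4],
  ],
  twist=[
    [-0.2,0.2,0.2],
    [-0.2,0.2,0.2],
    [-0.2,0.2,0.2],
    [-0.2,0.2,0.2],
    [-0.2,0.2,0.2],
    [-0.2,0.2,0.2],
  ],
  hand=[1,1,1,1,1,1],
)

```text
time: 1.18
tool_pos: [342.9, 271.2, 418.9]
tcp_rot: [-118.6, 31.2, 47.7]
ft_force: [0.4, 0.6, -0.6]
finger_gap: 85.3
```

```bash
python3 log.py
```

```text
1.1833 [ 52.7    7.35  75.41 -32.67 125.83 -15.8 ] [342.9 271.2 418.9] [-118.63   31.18   47.68] 85.30450859790983 [ 0.4  0.6 -0.6]
```

```bash
cat > kin.py <<'E'
import numpy as np, json
from scipy.spatial.transform import Rotation as Ro
from scipy.optimize import least_squares
e=lambda ax,a: Ro.from_euler(ax,a,degrees=True).as_matrix()
LO=np.array([-169.43,-51.17,1.28,-76.62,0,-152.29]);HI=np.array([169.43,129.36,143.12,256.62,156.53,152.29])
def fk(q,p,C):
    a1,d,H,L2,L3,L6=p
    R1=e('z',q[0]);R2=R1@e('y',q[1]);R3=R2@e('y',q[2]);R6=R3@e('z',q[3])@e('y',q[4])
    W=R1@[a1,d,H]+R2@[0,0,L2]+R3@[0,0,L3]
    return W+R6@[0,0,L6],R6@e('z',q[5])@C
def load():
    L=[json.loads(l) for l in open('log.jsonl')]
    L.append([[67.013,7.471,85.268,0,87.261,-4.893],[186.325,570.341,231.292],[-90,0,71.906]])
    return [[np.array(x) for x in l] for l in L]
def fit():
    D=load();Rt=lambda r:Ro.from_euler('xyz',r,degrees=True).as_matrix()
    Cs=[fk(q,np.zeros(6),np.eye(3))[1].T@Rt(o) for q,_,o in D]
    C=Ro.from_matrix(Cs).mean().as_matrix()
    p0=np.array([50,50,478,425,425,250.])
    f=lambda p:np.r_[np.concatenate([fk(q,p,C)[0]-t for q,t,_ in D]),1e-3*(p-p0)]
    s=least_squares(f,p0)
    return s.x,C,[np.degrees(Ro.from_matrix(c.T@C).magnitude()) for c in Cs],s.fun
P,C,er,fun=fit()
def err(q,X,R):
    x,r=fk(q,P,C);return np.r_[x-X,150*Ro.from_matrix(r.T@R).as_rotvec()]
def ik(X,R,seeds):
    best=None
    for q0 in seeds:
        s=least_squares(err,np.clip(q0,LO+.1,HI-.1),bounds=(LO,HI),args=(X,R),x_scale=50,max_nfev=60)
        if best is None or s.cost<best.cost:best=s
        if best.cost<.5:break
    return best.x,best.cost
E
python3 -c "
import kin,numpy as np
print(kin.P.round(2),kin.C.round(3),np.round(kin.er,3),kin.fun.round(2))"
```

```text
[  275.92    50.12  2457.06 -1855.73   565.43   358.62] [[-1. -0.  0.]
 [ 0.  0.  1.]
 [-0.  1. -0.]] [0. 0. 0.] [ 0.29 -0.52  0.19 -2.1  -0.08 -0.34  1.62  1.05  0.15  0.23  0.    1.98
 -2.28  0.14  0.11]
```

```bash
cat > go.py <<'E'
from h import *; from scipy.spatial.transform import Rotation as Ro
def cur():
    s=r.sense();return s['tool_pos'],Ro.from_euler('xyz',s['tcp_rot'],degrees=True).as_matrix()
def Rf(f,xh):  # tool y = f, tool x ~ xh
    f=np.array(f,float);f/=np.linalg.norm(f);x=np.array(xh,float);x-=f*(x@f);x/=np.linalg.norm(x)
    return np.stack([x,f,np.cross(x,f)],1)
def rel(X,R,frm=None):
    x,R0=frm or cur();d=R0.T@(np.array(X)-x);w=Ro.from_matrix(R0.T@R).as_rotvec()
    print('lin',(d/300).round(4),'tw',(w/(np.pi/2)).round(4),'rows',round(max(np.linalg.norm(d)/41.7,np.degrees(np.linalg.norm(w))/7.16),1))
E
python3 - <<'E'
from go import *
f=[.3,-.9,-.4]
for sg in(1,-1): rel([400,60,420],Rf(f,sg*np.array([.9,.3,0])))
print(cur())
E
```

```text
lin [-0.3376  0.4701 -0.4435] tw [-0.3203  0.4686  0.0079] rows 7.1
lin [-0.3376  0.4701 -0.4435] tw [ 0.0098 -1.4836  0.4   ] rows 19.3
(array([342.93642517, 271.16418176, 418.91528082]), array([[ 0.57599508,  0.04835735, -0.81602159],
       [ 0.63260233, -0.6586041 ,  0.40749839],
       [-0.51772962, -0.75093422, -0.4099437 ]]))
```

Call:
move_arm(
  linear=[
    [-0.34,0.47,-0.44],
    [-0.34,0.47,-0.44],
    [-0.34,0.47,-0.44],
    [-0.34,0.47,-0.44],
    [-0.34,0.47,-0.44],
    [-0.34,0.47,-0.44],
    [-0.34,0.47,-0.44],
    [-0.34,0.47,-0.44],
    [-0.34,0.47,-0.44],
  ],
  twist=[
    [-0.32,0.47,0.01],
    [-0.32,0.47,0.01],
    [-0.32,0.47,0.01],
    [-0.32,0.47,0.01],
    [-0.32,0.47,0.01],
    [-0.32,0.47,0.01],
    [-0.32,0.47,0.01],
    [-0.32,0.47,0.01],
    [-0.32,0.47,0.01],
  ],
  hand=[1,1,1,1,1,1,1,1,1],
)

```text
time: 1.93
tool_pos: [398.3, 60.9, 417.9]
tcp_rot: [-157.1, 0.3, 18.4]
ft_force: [0.3, -0.3, 0.1]
finger_gap: 85.7
```

```bash
python3 log.py; python3 -c "
import kin,numpy as np
print(kin.P.round(2),np.round(kin.er,3),kin.fun.round(2))"
```

```text
1.9333 [ 46.24 -10.33 106.58 -61.95 112.8   17.43] [398.3  60.9 417.9] [-157.12    0.33   18.38] 85.66146704162766 [ 0.3 -0.3  0.1]
[  3.59  49.82 212.71 410.85 548.93 360.69] [0. 0. 0. 0.] [-2.79 -5.84 -0.51 -1.09 -0.73 -0.35 -1.33  1.46 -1.    4.2   6.36  1.86
 -0.05 -0.   -0.27 -0.01  0.12  0.11]
```

```bash
python3 - <<'E'
import re
s=open('kin.py').read()
s=s.replace("a1,d,H,L2,L3,L6=p","a1,d,H,L2,L3,L6,ex,tx,ty=p").replace("R3@[0,0,L3]","R3@[ex,0,L3]").replace("R6@[0,0,L6]","R6@e('z',q[5])@[tx,ty,L6]")
s=s.replace("425,425,250.])","425,425,250.,0,0,0])").replace("zeros(6)","zeros(9)").replace("1e-3*(p-p0)","np.array([1,1,1,1,1,1,10,10,10])*1e-3*(p-p0)")
open('kin.py','w').write(s)
E
python3 -c "
import kin,numpy as np
print(kin.P.round(2),np.round(kin.er,3),kin.fun.round(2))"
```

```text
[-1.2000e-01  5.1210e+01  3.1772e+02  3.6923e+02  5.5347e+02  3.6477e+02
  6.1370e+01 -4.0000e-02 -3.0000e-02] [0. 0. 0. 0.] [-0.01 -0.02  0.   -0.   -0.   -0.01 -0.01  0.01  0.    0.02  0.02  0.
 -0.05  0.   -0.16 -0.06  0.13  0.11  0.61 -0.   -0.  ]
```

```bash
cat > plan.py <<'E'
from kin import *
def Rf(f,xh):
    f=np.array(f,float);f/=np.linalg.norm(f);x=np.array(xh,float);x-=f*(x@f);x/=np.linalg.norm(x)
    return np.stack([x,f,np.cross(x,f)],1)
B=np.array([478,-346,3.]);ZG=82;GB=27  # beaker base, grip height above base, grasp axis behind TCP
bin0=np.array([598,-9,84.]);by=np.radians(3.3);bx=np.array([np.cos(by),np.sin(by),0]);bY=np.array([-bx[1],bx[0],0])
def body(X,R):
    g=X-GB*R[:,1];pts=[]
    for k in np.arange(54,230,15):
        for a in(-43,0,43):
            for b in(-43,0,43): pts.append(g-k*R[:,1]+a*R[:,0]+b*R[:,2])
    for k in(-15,0,30,54):
        for a in(-52,52):
            for b in(-11,11): pts.append(g-k*R[:,1]+a*R[:,0]+b*R[:,2])
    return np.array(pts)
def clear(pts):
    d=pts-bin0;ix=d@bx;iy=d@bY
    out=np.maximum(abs(ix)-90,abs(iy)-70)
    c=np.where(out>0,np.hypot(out,np.maximum(pts[:,2]-164,0)),pts[:,2]-164).min()
    s=(pts[:,0]>380)&(pts[:,0]<712)&(abs(pts[:,1]+23)<138)
    top=np.where(pts[:,0]>485,84,np.minimum(.459*pts[:,0]-133,84))
    c2=(pts[s,2]-top[s]).min() if s.any() else 999
    c3=999
    for cx,cy in((334,-327),(286,-203),(305,-457)):
        rr=np.hypot(pts[:,0]-cx,pts[:,1]-cy)-33
        c3=min(c3,np.maximum(rr,pts[:,2]-123).min())
    return c,c2,c3,pts[:,2].min()
q0=load()[-2][0]
def grasp(al,ti,sg=1):
    al,ti=np.radians([al,ti]);back=np.array([np.cos(al)*np.cos(ti),np.sin(al)*np.cos(ti),np.sin(ti)])
    f=-back;R=Rf(f,sg*np.array([-f[1],f[0],0]));X=B+[0,0,ZG]+GB*f
    return X,R
def pour(R,tau,phi,rho,low=None):
    ut=R.T@[0,0,1];t,ph=np.radians([tau,phi]);h=np.array([np.cos(ph),np.sin(ph),0])
    u=np.sin(t)*h+np.cos(t)*np.array([0,0,1]);dn=np.cos(t)*h-np.sin(t)*np.array([0,0,1])
    A,_=Ro.align_vectors([u],[ut]);Q=(Ro.from_rotvec(u*np.radians(rho))*A).as_matrix()
    rim=low-32*dn; X=rim-(120-ZG)*u+GB*Q[:,1]
    return X,Q
E
cat > s.py <<'E'
from plan import *
if __name__=='__main__':
  for al in(90,105,120,135):
   for ti in(15,25,35):
    for sg in(1,-1):
     X,R=grasp(al,ti,sg);q,c=ik(X,R,[q0,[-20,0,110,-60,90,30],[-20,0,110,-60,90,-100],[-20,0,110,240,90,100]])
     if c>.5: continue
     print('G',al,ti,sg,q.round(0),np.round(clear(body(X,R)),0))
     res=[]
     for phi in(0,30,60,90,120):
      h=np.array([np.cos(np.radians(phi)),np.sin(np.radians(phi)),0])
      low=bin0+[0,0,58]-22*h
      for rho in range(0,360,20):
       Xp,Q=pour(R,125,phi,rho,low);cl=clear(body(Xp,Q))
       if min(cl[:2])<12: continue
       qp,cp=ik(Xp,Q,[q,[-10,0,100,60,90,0]])
       if cp<.5: res.append((np.abs(qp-q).max(),phi,rho,qp.round(0),np.round(cl[:2],0)))
     for x in sorted(res,key=lambda x:x[0])[:3]:print('   ',round(x[0]),*x[1:])
E
time timeout 500 python3 s.py
```

```text
G 90 35 1 [-14.  14. 115. -68.  59.  28.] [57. 83. 59. 67.]
G 90 35 -1 [ -14.   14.  115.  -68.   59. -152.] [57. 83. 59. 67.]
G 105 15 1 [-12.  20. 125. 256.  63.  55.] [49. 10. 49. 57.]
G 120 15 1 [-21.  13. 136. 231.  53.  66.] [89. 33. 19. 57.]
G 120 25 1 [-23.   2. 137. 244.  38.  50.] [88. 66. 19. 69.]
G 135 15 1 [-36.   7. 143. 192.  46.  84.] [119. 999. -17.  57.]
G 135 35 1 [-37. -11. 141. 234.   8.  40.] [120. 999.  12.  67.]
real	0m9.250s
user	0m9.672s
sys	0m0.188s
```

```bash
sed -i 's/for al in(90,105,120,135)/for al in(225,240,250,260,270,280)/; s/for ti in(15,25,35)/for ti in(10,20,30,40)/; s/q,\[-10,0,100,60,90,0\]/q,[-10,0,100,60,90,0],[-10,20,90,150,60,100],[-10,20,90,150,60,-80]/; s/\[-20,0,110,240,90,100\]/[-40,30,80,90,90,90],[-40,30,80,90,90,-90]/' s.py
time timeout 560 python3 s.py
python3 - <<'E'
import numpy as np
d=np.load('ab.npz');P=d['cb'];m=P[165:180,455:512].reshape(-1,3)
q=P[80:190,440:512].reshape(-1,3);q=q[q[:,2]>20];print(q.min(0),q.max(0),np.percentile(q,[2,98],axis=0))
E
```

```text
G 225 10 1 [-72.  47.  87.  64. 102. 131.] [210. 999. -26.  52.]
G 225 10 -1 [-72.  47.  87.  64. 102. -49.] [210. 999. -26.  52.]
G 225 20 1 [-71.  40.  90.  58.  95. 134.] [209. 999. -14.  63.]
G 225 20 -1 [-71.  40.  90.  58.  95. -46.] [209. 999. -14.  63.]
G 225 30 1 [-69.  33.  93.  53.  89. 138.] [208. 999.   9.  68.]
G 225 30 -1 [-69.  33.  93.  53.  89. -42.] [208. 999.   9.  68.]
G 225 40 1 [-66.  27.  95.  46.  84. 143.] [208. 999.  30.  67.]
G 225 40 -1 [-66.  27.  95.  46.  84. -37.] [208. 999.  30.  67.]
G 240 10 1 [-68.  55.  72.  57. 112. 132.] [217. 999.  18.  52.]
G 240 10 -1 [-68.  55.  72.  57. 112. -48.] [217. 999.  18.  52.]
G 240 20 1 [-67.  48.  76.  51. 106. 133.] [216. 999.  19.  63.]
G 240 20 -1 [-67.  48.  76.  51. 106. -47.] [216. 999.  19.  63.]
G 240 30 1 [-65.  41.  80.  46. 100. 135.] [216. 999.  19.  68.]
G 240 30 -1 [-65.  41.  80.  46. 100. -45.] [216. 999.  19.  68.]
G 240 40 1 [-63.  35.  84.  40.  93. 138.] [215. 999.  31.  67.]
G 240 40 -1 [-63.  35.  84.  40.  93. -42.] [215. 999.  31.  67.]
G 250 10 1 [-65.  61.  63.  53. 119. 133.] [224. 999
[... 1565 characters left out ...]
37. 999.  58.  52.]
G 280 10 -1 [-55.  78.  32.  41. 141. -51.] [237. 999.  58.  52.]
G 280 20 1 [-54.  70.  40.  34. 133. 124.] [236. 999.  57.  63.]
G 280 20 -1 [-54.  70.  40.  34. 133. -56.] [236. 999.  57.  63.]
G 280 30 1 [-54.  61.  48.  28. 124. 120.] [235. 999.  57.  68.]
G 280 30 -1 [-54.  61.  49.  28. 124. -60.] [235. 999.  57.  68.]
G 280 40 1 [-53.  52.  57.  23. 115. 119.] [235. 999.  57.  67.]
G 280 40 -1 [-53.  52.  57.  23. 115. -61.] [235. 999.  57.  67.]
[ 503.89247905 -768.32990777   20.00828823] [ 773.50520427 -611.45518347   98.13488604] [[ 508.73440552 -753.16812241   31.85431023]
 [ 765.94537984 -616.52088347   90.05767825]]
real	0m17.960s
user	0m18.304s
sys	0m0.191s
```

```bash
python3 - <<'E'
s=open('plan.py').read()
a=s.index("    out=np.maximum");b=s.index("    s=(pts[:,0]>380)")
s=s[:a]+"""    hgt=np.where((abs(ix)<78)&(abs(iy)<58),88,np.where((ix<-78)&(abs(iy)<58),129,164))
    inb=(abs(ix)<98)&(abs(iy)<78)
    c=(pts[inb,2]-hgt[inb]).min() if inb.any() else 999
"""+s[b:]
s=s.replace("ZG=82","ZG=62")
s+="""
def beak(X,R,ut):
    u=R@ut;g=X-GB*R[:,1];n=np.cross(u,[0,0,1.]);n=np.array([1.,0,0]) if np.linalg.norm(n)<1e-6 else n/np.linalg.norm(n);m=np.cross(u,n)
    return np.array([g+k*u+32*(np.cos(w)*n+np.sin(w)*m) for k in np.arange(-ZG,121-ZG,10) for w in np.arange(0,6.28,.4)])
"""
open('plan.py','w').write(s)
t=open('s.py').read()
t=t.replace("(225,240,250,260,270,280)","(245,255,265)").replace("(10,20,30,40)","(10,20,30)")
t=t.replace("      low=bin0+[0,0,58]-22*h\n","").replace("      for rho in range(0,360,20):\n","      for rho in range(0,360,15):\n       low=bin0+[0,0,66]-30*h\n")
t=t.replace("cl=clear(body(Xp,Q))","cl=clear(np.r_[body(Xp,Q),beak(Xp,Q,R.T@[0,0,1])])").replace("min(cl[:2])<12","min(cl[:2])<5")
open('s.py','w').write(t)
E
time timeout 560 python3 s.py
```

```text
G 245 10 1 [-66.  60.  66.  54. 115. 132.] [999. 999.  34.  32.]
    109 120 105 [-10. -23. 137.  -1.   6. 131.] [11. 66.]
    118 120 90 [-22. -20. 142. 114.  24.  13.] [11. 66.]
    224 0 225 [ 15.  42.  67. -44. 121. -92.] [13. 66.]
G 245 10 -1 [-66.  60.  66.  54. 115. -48.] [999. 999.  34.  32.]
    77 60 0 [ -4.  58.  40. -20. 139.  28.] [15. 66.]
    79 60 345 [  0.  47.  52. -25. 126.  30.] [15. 66.]
    85 60 330 [  5.  36.  65. -30. 114.  34.] [15. 66.]
G 245 20 1 [-66.  53.  71.  49. 108. 132.] [999. 999.  34.  43.]
    226 0 315 [-17.  50.  54.  25. 136. -94.] [23. 66.]
    226 0 330 [-22.  51.  58.  37. 135. -94.] [ 9. 66.]
    226 0 300 [-12.  50.  52.  12. 136. -95.] [43. 66.]
G 245 20 -1 [-66.  53.  71.  49. 108. -48.] [999. 999.  34.  43.]
    77 60 0 [ -5.  74.  24. -28. 157.  17.] [ 9. 66.]
    79 60 345 [ -1.  63.  36. -30. 144.  22.] [15. 66.]
    82 60 330 [  3.  53.  48. -33. 131.  27.] [15. 66.]
G 245 30 1 [-64.  46.  76.  43. 102. 133.] [999. 999.  34.  48.]
    201 120 90 [ -3.  -9. 142. 205.  36. -69.] [ 9. 66.]
    225 0 330 [-18.  59.  49.  34. 144. -93.]
[... 2445 characters left out ...]
] [999. 999.  60.  43.]
    69 60 0 [ -5.  74.  24. -28. 157.  17.] [ 9. 66.]
    74 60 345 [ -1.  63.  36. -30. 144.  22.] [15. 66.]
    79 60 330 [  3.  53.  48. -33. 131.  27.] [15. 66.]
G 265 30 1 [-58.  56.  59.  35. 115. 126.] [999. 999.  60.  48.]
    195 120 90 [ -3.  -9. 142. 205.  36. -69.] [ 9. 66.]
    219 0 330 [-18.  59.  49.  34. 144. -93.] [ 6. 66.]
    220 0 315 [-14.  58.  46.  21. 145. -94.] [20. 66.]
G 265 30 -1 [-58.  56.  59.  35. 115. -54.] [999. 999.  60.  48.]
    76 60 315 [  3.  63.  40. -41. 141.  18.] [15. 66.]
    77 60 330 [ -1.  72.  28. -43. 153.   8.] [ 5. 66.]
    81 60 300 [  7.  53.  52. -43. 130.  27.] [15. 66.]
real	1m55.237s
user	1m55.465s
sys	0m0.209s
```

```bash
cat > t.py <<'E'
from plan import *
X,R=grasp(253,18,-1);f=R[:,1];ut=R.T@[0,0,1]
q,c=ik(X,R,[[-63,58,62,45,115,-50]]);print('grasp',X,q.round(0),c,np.round(clear(body(X,R)),0))
Rd=Rf([0,0,-1],[.97,-.25,0])
if __name__=='__main__':
  for n,(x,r) in dict(down=([420,-200,420],Rd),pre=(X-120*f,R),lift=(X+[0,0,150],R)).items():
    qq,c=ik(np.array(x,float),r,[q,q0]);print(n,np.round(x),qq.round(0),round(c,2),np.round(clear(body(x,r)),0))
  for phi in(50,60,70,80,90):
   h=np.array([np.cos(np.radians(phi)),np.sin(np.radians(phi)),0])
   for rho in(300,315,330,345,0):
    o=[]
    for tau in(60,90,110,125,135):
     low=bin0+[0,0,66]-25*h
     Xp,Q=pour(R,tau,phi,rho,low);qp,cp=ik(Xp,Q,[q,[0,50,50,-20,130,30]]);cl=clear(np.r_[body(Xp,Q),beak(Xp,Q,ut)])
     o.append((tau,round(cp,1),round(min(cl[:2])),qp[3:].round()))
    print(phi,rho,(-Q[:,1]).round(2),*[str(x) for x in o])
E
python3 t.py; python3 - <<'E'
from go import *
from t import Rd
rel([420,-200,420],Rd)
E
```

```text
grasp [ 485.5076744  -321.44350352   56.65654115] [-63.  59.  63.  46. 115. -49.] 1.5712798057907638e-26 [999. 999.  57.  41.]
down [ 420 -200  420] [-32. -13.  86.   0. 107. -17.] 0.0 [999. 436. 309. 432.]
pre [ 452. -431.   94.] [-69.  68.  43.  47. 126. -44.] 0.0 [999. 999.  48.  78.]
lift [ 486. -321.  207.] [-63.  45.  66.  51. 122. -41.] 0.0 [999. 999.  75. 191.]
50 300 [0.78 0.46 0.42] (60, np.float64(0.0), -61, array([ 7., 59., 25.])) (90, np.float64(0.0), -14, array([-18.,  84.,  42.])) (110, np.float64(0.0), 5, array([-27., 104.,  44.])) (125, np.float64(0.0), 22, array([-32., 122.,  41.])) (135, np.float64(0.0), 22, array([-35., 136.,  37.]))
50 315 [0.9  0.26 0.34] (60, np.float64(0.0), -61, array([13., 73., 14.])) (90, np.float64(0.0), -14, array([-11.,  95.,  33.])) (110, np.float64(0.0), 5, array([-20., 115.,  37.])) (125, np.float64(0.0), 20, array([-26., 133.,  36.])) (135, np.float64(0.0), 15, array([-30., 147.,  34.]))
50 330 [0.97 0.05 0.23] (60, np.float64(0.0), -61, array([15., 87.,  7.])) (90, np.float64(0.0), -14, array([ -5., 108.,  26.])) (110, np.float64(0.
[... 6092 characters left out ...]
) (90, np.float64(0.0), -14, array([-19.,  61.,   5.])) (110, np.float64(0.0), 0, array([-43.,  67.,  24.])) (125, np.float64(0.0), 15, array([-58.,  76.,  34.])) (135, np.float64(0.0), 21, array([-65.,  82.,  39.]))
90 0 [0.   0.89 0.45] (60, np.float64(0.0), -44, array([ 11.,  80., -23.])) (90, np.float64(0.0), -14, array([-18.,  77.,   0.])) (110, np.float64(0.0), 0, array([-38.,  82.,  16.])) (125, np.float64(0.0), 15, array([-51.,  89.,  25.])) (135, np.float64(0.0), 21, array([-58.,  94.,  29.]))
grasp [ 485.5076744  -321.44350352   56.65654115] [-63.  59.  63.  46. 115. -49.] 1.5712798057907638e-26 [999. 999.  57.  41.]
lin [-0.2057  0.779  -0.3349] tw [0.7254 0.3239 0.2103] rows 10.3
```

Call:
move_arm(
  linear=[
    [-0.2,0.78,-0.33],
    [-0.2,0.78,-0.33],
    [-0.2,0.78,-0.33],
    [-0.2,0.78,-0.33],
    [-0.2,0.78,-0.33],
    [-0.2,0.78,-0.33],
    [-0.2,0.78,-0.33],
    [-0.2,0.78,-0.33],
    [-0.2,0.78,-0.33],
    [-0.2,0.78,-0.33],
    [-0.2,0.78,-0.33],
  ],
  twist=[
    [0.73,0.32,0.21],
    [0.73,0.32,0.21],
    [0.73,0.32,0.21],
    [0.73,0.32,0.21],
    [0.73,0.32,0.21],
    [0.73,0.32,0.21],
    [0.73,0.32,0.21],
    [0.73,0.32,0.21],
    [0.73,0.32,0.21],
    [0.73,0.32,0.21],
    [0.73,0.32,0.21],
  ],
  hand=[1,1,1,1,1,1,1,1,1,1,1],
)

```text
time: 2.85
tool_pos: [423.2, -199.2, 421.6]
tcp_rot: [-92.2, -0.8, -12.7]
ft_force: [-0.1, 1.0, -0.7]
finger_gap: 85.6
```

```bash
python3 log.py; python3 - <<'E'
import kin;print(kin.P.round(1),abs(kin.fun).max())
from go import *
from t import X,R,Rd,f
# mid: half turned, y -430, z 300
mid=Rf([.12,.5,-.86],[.96,-.28,0])
rel([420,-430,270],mid);rel(X-130*f,R,(np.array([420,-430,270]),mid))
E
```

```text
2.85 [-30.04 -13.93  86.21  -1.93 106.29 -17.9 ] [ 423.2 -199.2  421.6] [-92.19  -0.8  -12.68] 85.64898366434151 [-0.1  1.  -0.7]
[ -0.   51.2 318.  369.1 553.4 364.8  61.5  -0.   -0. ] 0.6153697683312972
grasp [ 485.5076744  -321.44350352   56.65654115] [-63.  59.  63.  46. 115. -49.] 2.168943425315442e-26 [999. 999.  57.  41.]
lin [ 0.1514  0.5358 -0.733 ] tw [0.3672 0.0367 0.0141] rows 6.6
lin [ 0.1152  0.4911 -0.299 ] tw [ 4.573e-01 -4.000e-04 -2.160e-02] rows 5.8
```

Call:
move_arm(
  linear=[
    [0.15,0.54,-0.73],
    [0.15,0.54,-0.73],
    [0.15,0.54,-0.73],
    [0.15,0.54,-0.73],
    [0.15,0.54,-0.73],
    [0.15,0.54,-0.73],
    [0.15,0.54,-0.73],
    [0.15,0.54,-0.73],
  ],
  twist=[
    [0.37,0.04,0.01],
    [0.37,0.04,0.01],
    [0.37,0.04,0.01],
    [0.37,0.04,0.01],
    [0.37,0.04,0.01],
    [0.37,0.04,0.01],
    [0.37,0.04,0.01],
    [0.37,0.04,0.01],
  ],
  hand=[1,1,1,1,1,1,1,1],
)

```text
time: 3.52
tool_pos: [418.8, -432.5, 262.1]
tcp_rot: [-58.5, 1.0, -16.0]
ft_force: [-0.8, 0.2, -1.6]
finger_gap: 85.4
```

```bash
python3 log.py; python3 - <<'E'
from go import *
from t import X,R,f
rel(X-130*f,R)
E
```

```text
3.5167 [-63.    26.86  64.44  21.79 111.9  -42.73] [ 418.8 -432.5  262.1] [-58.54   1.03 -15.95] 85.43687399117559 [-0.8  0.2 -1.6]
grasp [ 485.5076744  -321.44350352   56.65654115] [-63.  59.  63.  46. 115. -49.] 6.919264808607653e-26 [999. 999.  57.  41.]
lin [ 0.1144  0.4708 -0.2822] tw [ 0.4506 -0.0018 -0.0165] rows 5.7
```

Call:
move_arm(
  linear=[
    [0.11,0.47,-0.28],
    [0.11,0.47,-0.28],
    [0.11,0.47,-0.28],
    [0.11,0.47,-0.28],
    [0.11,0.47,-0.28],
    [0.11,0.47,-0.28],
    [0.11,0.47,-0.28],
    [0.11,0.47,-0.28],
    [0.11,0.47,-0.28],
  ],
  twist=[
    [0.45,0,-0.02],
    [0.45,0,-0.02],
    [0.45,0,-0.02],
    [0.45,0,-0.02],
    [0.45,0,-0.02],
    [0.45,0,-0.02],
    [0.45,0,-0.02],
    [0.45,0,-0.02],
    [0.45,0,-0.02],
  ],
  hand=[1,1,1,1,1,1,1,1,1],
)

```text
time: 4.27
tool_pos: [449.6, -440.1, 100.0]
tcp_rot: [-18.5, -0.4, -17.3]
ft_force: [0.4, 0.5, 1.5]
finger_gap: 85.7
```

```bash
python3 log.py; python3 - <<'E'
from go import *
from t import X,R,f
rel(X-130*f,R);rel(X,R)
a=snap('scene');b=snap('top')
cv2.imwrite('pics/d.png',cv2.cvtColor(np.hstack([cv2.resize(a['frame'][90:240,120:320],(400,300)),cv2.resize(b['frame'][130:280,300:500],(400,300))]),4))
P=cloud(b);m=P[165:215,340:395].reshape(-1,3);q=m[(m[:,2]>110)&(m[:,2]<132)].astype(np.float32);print(cv2.minEnclosingCircle(q[:,:2].copy()))
E
```

```text
4.2667 [-69.28  67.75  41.7   46.95 126.74 -43.84] [ 449.6 -440.1  100. ] [-18.46  -0.4  -17.27] 85.71855020249801 [0.4 0.5 1.5]
grasp [ 485.5076744  -321.44350352   56.65654115] [-63.  59.  63.  46. 115. -49.] 6.186538131257537e-26 [999. 999.  57.  41.]
lin [-0.0013  0.0043 -0.0097] tw [0.0051 0.0033 0.0042] rows 0.1
lin [-0.0041  0.4376 -0.0063] tw [0.0051 0.0033 0.0042] rows 3.1
((478.12762451171875, -347.8372497558594), 33.67094802856445)
```

View pics/d.png

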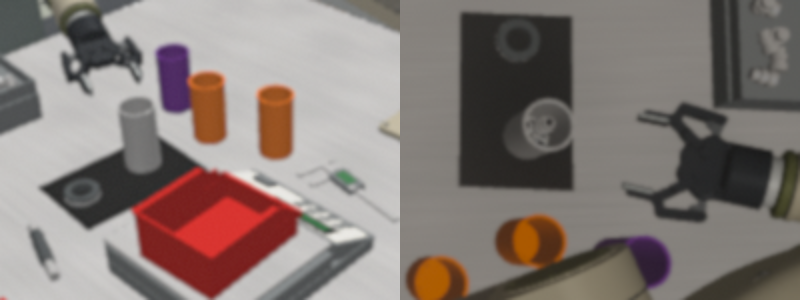

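The view shows the open fingers in line with the steel beaker: scene crop (138,130), top crop (540,125). The orange and purple cups are clear of the gripper, so I'll go in.

Call:
move_arm(
  linear=[
    [0,0.08,-0.01],
    [0,0.16,-0.01],
    [0,0.24,-0.01],
    [0,0.3,-0.01],
    [0,0.35,-0.01],
    [0,0.39,-0.01],
    [0,0.42,-0.01],
    [0,0.435,-0.01],
    [0,0.435,-0.01],
  ],
  twist=[
    [0,0,0],
    [0,0,0],
    [0,0,0],
    [0,0,0],
    [0,0,0],
    [0,0,0],
    [0,0,0],
    [0,0,0],
    [0,0,0],
  ],
  hand=[1,1,1,1,1,1,1,1,1],
)

```text
time: 5.12
tool_pos: [487.6, -323.8, 60.2]
tcp_rot: [-18.8, -0.7, -17.2]
ft_force: [-0.1, -0.2, -0.6]
finger_gap: 85.4
```

Call:
move_arm(
  linear=[
    [0,0,0],
    [0,0,0],
    [0,0,0],
    [0,0,0],
    [0,0,0],
    [0,0,0],
    [0,0,0],
    [0,0,0],
  ],
  twist=[
    [0,0,0],
    [0,0,0],
    [0,0,0],
    [0,0,0],
    [0,0,0],
    [0,0,0],
    [0,0,0],
    [0,0,0],
  ],
  hand=[-1,-1,-1,-1,-1,-1,-1,-1],
  force=60,
)

```text
time: 5.78
tool_pos: [487.8, -325.2, 61.9]
tcp_rot: [-18.8, -0.8, -17.2]
ft_force: [0.6, -2.5, 7.9]
finger_gap: 62.6
```

```bash
python3 log.py; python3 - <<'E'
from go import *
b=snap('top');a=snap('scene')
P=cloud(b);m=P[165:215,340:395].reshape(-1,3);q=m[(m[:,2]>110)&(m[:,2]<132)].astype(np.float32);print(cv2.minEnclosingCircle(q[:,:2].copy()))
cv2.imwrite('pics/e.png',cv2.cvtColor(np.hstack([cv2.resize(a['frame'][110:210,130:260],(400,300)),cv2.resize(b['frame'][130:230,320:450],(400,300))]),4))
E
```

```text
5.7833 [-63.47  57.82  62.82  46.49 114.9  -49.63] [ 487.8 -325.2   61.9] [-18.83  -0.83 -17.21] 62.624766290020894 [ 0.6 -2.5  7.9]
((468.7471008300781, -359.70635986328125), 49.137840270996094)
```

View pics/e.png

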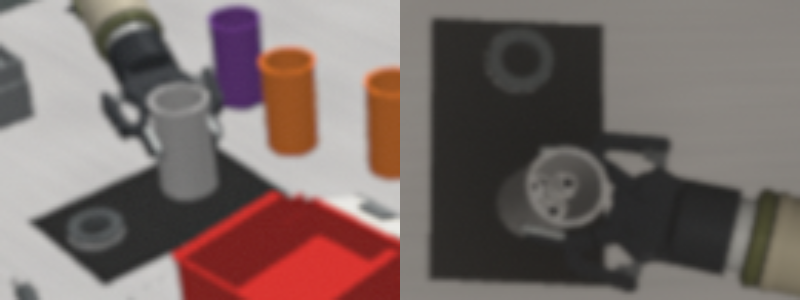

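The crop shows the fingers closed round the steel beaker: scene (188,140), top (568,187). The opening is 62.6 mm and the fittings are still inside. Next I lift and plan the pour from the measured grasp.

```bash
cat > pp.py <<'E'
from go import *
import plan
x0=np.array([487.8,-325.2,61.9]);R0=Ro.from_euler('xyz',[-18.83,-.83,-17.21],degrees=True).as_matrix()
plan.GB=25;plan.ZG=67
PH,RH=75,328
h=np.array([np.cos(np.radians(PH)),np.sin(np.radians(PH)),0])
def pr(tau,zl,back=25):
    return plan.pour(R0,tau,PH,RH,plan.bin0+[0,0,zl-84]-back*h)
def chk(X,Q,seed=[0,40,60,-20,80,20]):
    q,c=plan.ik(X,Q,[seed,[-63,45,66,51,122,-41]]);cl=plan.clear(np.r_[plan.body(X,Q),plan.beak(X,Q,R0.T@[0,0,1])])
    print('  X',X.round(0),'back',(-Q[:,1]).round(2),'q',q.round(0),'c',round(c,2),'clear',np.round(cl,0));return q
E
python3 - <<'E'
from pp import *
print('lift');rel(x0+[0,0,150],R0);chk(x0+[0,0,150],R0)
prev=(x0+[0,0,150],R0)
for t,z,b in((60,215,30),(85,205,25),(103,175,25),(112,155,22),(120,150,22),(130,145,22),(140,142,22)):
    X,Q=pr(t,z,b);print(t,z);rel(X,Q,prev);chk(X,Q);prev=(X,Q)
E
```

```text
lift
lin [ 0.0071 -0.1613  0.4732] tw [0. 0. 0.] rows 3.6
  X [ 488. -325.  212.] back [-0.28 -0.9   0.32] q [-63.  45.  66.  51. 122. -41.] c 0.0 clear [999. 999.  79. 153.]
60 215
lin [0.0677 0.8024 0.2034] tw [-0.6631 -0.0521 -0.1248] rows 8.5
  X [581. -95. 192.] back [-0.26 -0.12  0.96] q [-22.  -6. 104.  13.  70.  -5.] c 0.0 clear [ 21.  71. 185. 155.]
85 205
lin [ 0.0075 -0.0519  0.013 ] tw [-0.2713 -0.0646  0.011 ] rows 3.5
  X [580. -94. 208.] back [-0.11  0.28  0.95] q [ -5.  -1.  98. -16.  75.  15.] c 0.0 clear [ 37. 111. 217. 195.]
103 175
lin [-0.0109  0.0321  0.0218] tw [-0.1969 -0.0416  0.0219] rows 2.5
  X [580. -90. 197.] back [0.01 0.54 0.84] q [  6.  10.  93. -33.  83.  26.] c 0.0 clear [ 20.  91. 224. 175.]
112 155
lin [-0.0067  0.019   0.04  ] tw [-0.099  -0.0192  0.0195] rows 1.3
  X [581. -83. 186.] back [0.07 0.66 0.75] q [ 10.  17.  89. -39.  88.  30.] c 0.0 clear [  8.  71. 230. 155.]
120 150
lin [-0.0021 -0.0158  0.0074] tw [-0.0882 -0.0161  0.0257] rows 1.2
  X [581. -78. 188.] back [0.14 0.74 0.66] q [ 13.  24.  84. -44.  95.  32.] c 0.0 clear [ 11.  66. 236. 150.]
130 145
lin [-0.0053 -0.0249  0.0088] tw [-0.1103 -0.0193  0.0518] rows 1.6
  X [581. -70. 191.] back [0.24 0.82 0.52] q [ 15.  34.  76. -49. 104.  32.] c 0.0 clear [ 15.  61. 245. 145.]
140 142
lin [-0.0128 -0.0314  0.0049] tw [-0.1092 -0.0212  0.0986] rows 1.9
  X [580. -61. 194.] back [0.4  0.85 0.35] q [ 15.  46.  64. -53. 117.  29.] c 0.0 clear [ 17.  58. 255. 142.]
```

Call:
move_arm(
  linear=[
    [0,-0.05,0.12],
    [0,-0.1,0.24],
    [0,-0.16,0.47],
    [0,-0.16,0.47],
    [0,-0.16,0.47],
    [0,-0.16,0.47],
  ],
  twist=[
    [0,0,0],
    [0,0,0],
    [0,0,0],
    [0,0,0],
    [0,0,0],
    [0,0,0],
  ],
  hand=[-1,-1,-1,-1,-1,-1],
  force=80,
)

```text
time: 6.38
tool_pos: [486.1, -326.1, 212.3]
tcp_rot: [-19.1, -1.0, -17.3]
ft_force: [-0.3, 0.5, -5.7]
finger_gap: 61.3
```

```bash
python3 - <<'E'
from pp import *
X,Q=pr(60,245,30);rel(X,Q);chk(X,Q)
for k in(.3,.5,.7,.85):  # path check
    x,R=cur();w=Ro.from_matrix(R.T@Q).as_rotvec();chk(x+k*(X-x),R@Ro.from_rotvec(k*w).as_matrix())
E
```

```text
lin [0.0731 0.7736 0.3017] tw [-0.6601 -0.0508 -0.1228] rows 8.5
  X [581. -95. 222.] back [-0.26 -0.12  0.96] q [-22.  -7. 102.  12.  73.  -4.] c 0.0 clear [ 51. 101. 192. 185.]
  X [ 514. -257.  215.] back [-0.3  -0.74  0.6 ] q [-57.  24.  83.  43. 105. -40.] c 0.0 clear [999. 999. 102. 157.]
  X [ 533. -210.  217.] back [-0.3  -0.59  0.75] q [-50.  12.  92.  38.  94. -35.] c 0.0 clear [999. 999. 121. 162.]
  X [ 552. -164.  219.] back [-0.29 -0.42  0.86] q [-41.   1.  98.  31.  84. -26.] c 0.0 clear [999. 130. 148. 170.]
  X [ 567. -130.  221.] back [-0.28 -0.27  0.92] q [-32.  -4. 101.  23.  78. -16.] c 0.0 clear [ 82.  99. 171. 177.]
```

Call:
move_arm(
  linear=[
    [0.0073,0.077,0.03],
    [0.0146,0.155,0.06],
    [0.022,0.232,0.09],
    [0.029,0.309,0.12],
    [0.037,0.387,0.15],
    [0.044,0.464,0.18],
    [0.051,0.542,0.21],
    [0.058,0.619,0.24],
    [0.066,0.696,0.27],
    [0.073,0.774,0.3],
    [0.073,0.774,0.3],
    [0.073,0.774,0.3],
  ],
  twist=[
    [-0.066,-0.005,-0.012],
    [-0.132,-0.01,-0.025],
    [-0.198,-0.015,-0.037],
    [-0.264,-0.02,-0.049],
    [-0.33,-0.025,-0.061],
    [-0.396,-0.03,-0.074],
    [-0.462,-0.036,-0.086],
    [-0.528,-0.041,-0.098],
    [-0.594,-0.046,-0.11],
    [-0.66,-0.05,-0.123],
    [-0.66,-0.05,-0.123],
    [-0.66,-0.05,-0.123],
  ],
  hand=[-1,-1,-1,-1,-1,-1,-1,-1,-1,-1,-1,-1],
)

```text
time: 7.38
tool_pos: [580.4, -89.5, 219.8]
tcp_rot: [-78.3, -11.6, -20.5]
ft_force: [0.4, -0.7, -4.6]
finger_gap: 61.5
```

```bash
python3 log.py; python3 - <<'E'
from pp import *
X,Q=pr(85,205,25);rel(X,Q);p=(X,Q);X,Q=pr(100,180,25);rel(X,Q)
E
```

```text
7.3833 [-21.14  -6.58 102.16  12.33  73.3   -4.24] [580.4 -89.5 219.8] [-78.33 -11.62 -20.49] 61.46174958728426 [ 0.4 -0.7 -4.6]
lin [-0.0041  0.0342 -0.0213] tw [-0.2723 -0.0594  0.0087] rows 3.5
lin [-0.0143  0.0652 -0.018 ] tw [-0.4368 -0.0919  0.0255] rows 5.6
```

Call:
move_arm(
  linear=[
    [-0.002,0.011,-0.003],
    [-0.004,0.022,-0.006],
    [-0.007,0.033,-0.009],
    [-0.009,0.043,-0.012],
    [-0.012,0.054,-0.015],
    [-0.014,0.065,-0.018],
    [-0.014,0.065,-0.018],
  ],
  twist=[
    [-0.073,-0.015,0.004],
    [-0.146,-0.03,0.008],
    [-0.218,-0.046,0.013],
    [-0.291,-0.061,0.017],
    [-0.364,-0.076,0.021],
    [-0.437,-0.092,0.025],
    [-0.437,-0.092,0.025],
  ],
  hand=[-1,-1,-1,-1,-1,-1,-1],
)

```text
time: 7.97
tool_pos: [577.3, -89.9, 192.1]
tcp_rot: [-119.5, -7.5, -12.5]
ft_force: [-0.9, 0.6, -6.7]
finger_gap: 61.2
```

```bash
python3 log.py; python3 - <<'E'
from pp import *
a=snap('scene');b=snap('top')
cv2.imwrite('pics/f.png',cv2.cvtColor(np.hstack([cv2.resize(a['frame'][120:270,150:350],(400,300)),cv2.resize(b['frame'][90:240,180:380],(400,300))]),4))
for t,z in((110,158),(116,152),(124,148),(132,145)):
  X,Q=pr(t,z,24);rel(X,Q)
E
```

```text
7.9667 [  4.28   8.31  93.82 -30.66  81.5   24.41] [577.3 -89.9 192.1] [-119.51   -7.47  -12.53] 61.21611415095269 [-0.9  0.6 -6.7]
lin [-0.0012  0.0144  0.0296] tw [-0.1102 -0.019   0.0157] rows 1.4
lin [-0.0033  0.0103  0.04  ] tw [-0.1764 -0.0307  0.0324] rows 2.3
lin [-0.0055 -0.0065  0.0508] tw [-0.265  -0.0444  0.0639] rows 3.5
lin [-0.0095 -0.0259  0.0638] tw [-0.3542 -0.0542  0.1128] rows 4.7
```

View pics/f.png

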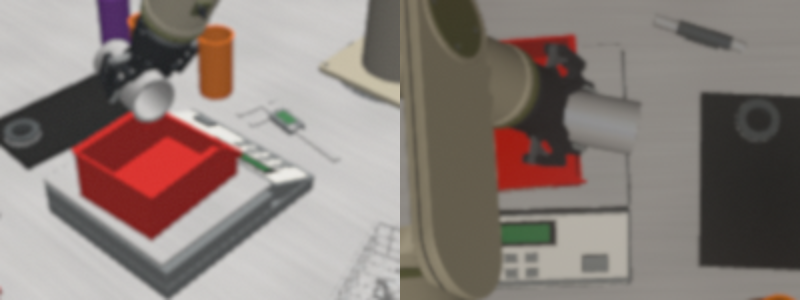

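The view shows the tilted beaker with its mouth at (150,98) in the scene crop. All the fittings are still in it and the bin is empty. I'll check numerically where the mouth sits against the bin before the slide angle.

```bash
python3 - <<'E'
from pp import *
a=snap('scene');P=cloud(a)
x,R=cur();ut=R0.T@[0,0,1];u=R@ut;g=x-25*R[:,1];rim=g+53*u
dn=-np.array([0,0,1.])+u*u[2];dn/=np.linalg.norm(dn)
print('u',u.round(2),'rim',rim.round(0),'low',(rim+32*dn).round(0),'tilt',np.degrees(np.arccos(u[2])))
print('proj rim,low',proj(a,rim),proj(a,rim+32*dn))
# measured points of mouth: crop px (150,98)/2+(150,120)
m=P[155:185,212:240].reshape(-1,3);q=m[m[:,2]>172];print(len(q),np.percentile(q,[2,50,98],axis=0).round(0))
hsv=cv2.cvtColor(a['frame'],cv2.COLOR_RGB2HSV);red=(hsv[...,1]>120)&((hsv[...,0]<8)|(hsv[...,0]>172))
w=np.zeros(red.shape,bool);w[165:245,180:275]=1
q=P[red&w];t=q[q[:,2]>152].astype(np.float32);print('bin top',cv2.minAreaRect(t[:,:2].copy()),t[:,2].max());
fl=q[q[:,2]<95].astype(np.float32);print('bin low',fl.min(0),fl.max(0),cv2.minAreaRect(q[:,:2].astype(np.float32).copy()))
E
```

```text
u [ 0.26  0.95 -0.17] rim [592. -29. 209.] low [591. -34. 178.] tilt 99.92192995821658
proj rim,low [224.58400814 171.60184051] [224.29905711 179.92216932]
517 [[547. -77. 189.]
 [578. -41. 210.]
 [616. -21. 261.]]
bin top ((621.247314453125, -6.044960021972656), (144.6232147216797, 156.3687744140625), 3.299283027648926) 166.67511
bin low [ 448.05264   -264.617       -1.5446138] [695.0758   68.5934   94.99935] ((586.7033081054688, -98.2841796875), (381.6166076660156, 194.3070526123047), 76.62716674804688)
```

Call:
move_arm(
  linear=[
    [0,0.005,0.01],
    [-0.001,0.01,0.02],
    [-0.001,0.014,0.03],
    [-0.002,0.012,0.033],
    [-0.003,0.011,0.037],
    [-0.003,0.01,0.04],
    [-0.003,0.01,0.04],
    [-0.003,0.01,0.04],
    [-0.003,0.01,0.04],
    [-0.003,0.01,0.04],
  ],
  twist=[
    [-0.037,-0.006,0.005],
    [-0.073,-0.013,0.01],
    [-0.11,-0.019,0.016],
    [-0.13,-0.023,0.021],
    [-0.154,-0.027,0.027],
    [-0.176,-0.031,0.032],
    [-0.176,-0.031,0.032],
    [-0.176,-0.031,0.032],
    [-0.176,-0.031,0.032],
    [-0.176,-0.031,0.032],
  ],
  hand=[-1,-1,-1,-1,-1,-1,-1,-1,-1,-1],
)

```text
time: 8.95
tool_pos: [581.4, -83.9, 189.1]
tcp_rot: [-134.7, -4.1, -12.4]
ft_force: [0.2, -0.1, -3.0]
finger_gap: 61.3
```

```bash
python3 log.py; python3 - <<'E'
from pp import *
for t,z in((120,150),(124,148),(132,145)):
  X,Q=pr(t,z,24);rel(X,Q)
E
```

```text
8.95 [ 10.87  20.09  86.51 -41.82  91.1   30.89] [581.4 -83.9 189.1] [-134.74   -4.07  -12.36] 61.3211575240711 [ 0.2 -0.1 -3. ]
lin [-0.0059 -0.0065  0.0123] tw [-0.0464 -0.0114  0.0153] rows 0.6
lin [-0.0075 -0.0161  0.0157] tw [-0.0906 -0.0192  0.0325] rows 1.2
lin [-0.012  -0.0382  0.0232] tw [-0.1791 -0.0336  0.0814] rows 2.5
```

Call:
move_arm(
  linear=[
    [-0.003,-0.003,0.006],
    [-0.006,-0.0065,0.012],
    [-0.007,-0.011,0.014],
    [-0.0075,-0.016,0.016],
    [-0.0075,-0.016,0.016],
    [-0.0075,-0.016,0.016],
    [-0.0075,-0.016,0.016],
    [-0.0075,-0.016,0.016],
    [-0.0075,-0.016,0.016],
  ],
  twist=[
    [-0.023,-0.006,0.008],
    [-0.046,-0.011,0.015],
    [-0.07,-0.015,0.024],
    [-0.09,-0.019,0.032],
    [-0.09,-0.019,0.032],
    [-0.09,-0.019,0.032],
    [-0.09,-0.019,0.032],
    [-0.09,-0.019,0.032],
    [-0.09,-0.019,0.032],
  ],
  hand=[-1,-1,-1,-1,-1,-1,-1,-1,-1],
)

```text
time: 9.7
tool_pos: [580.9, -77.1, 189.9]
tcp_rot: [-142.7, -1.0, -13.4]
ft_force: [0.3, 0.3, -2.8]
finger_gap: 61.7
```

```bash
python3 log.py; python3 - <<'E'
from pp import *
a=snap('scene')
cv2.imwrite('pics/g.png',cv2.cvtColor(cv2.resize(a['frame'][140:250,170:290],(720,576),interpolation=2),4))
for t,z in((132,145),(140,143)):
  X,Q=pr(t,z,24);rel(X,Q)
E
```

```text
9.7 [ 13.4   27.43  81.18 -46.21  97.96  31.98] [580.9 -77.1 189.9] [-142.74   -0.98  -13.43] 61.68890615048975 [ 0.3  0.3 -2.8]
lin [-0.0063 -0.0216  0.0069] tw [-0.0893 -0.0167  0.0499] rows 1.3
lin [-0.0158 -0.0477  0.0127] tw [-0.1768 -0.0319  0.134 ] rows 2.8
```

View pics/g.png

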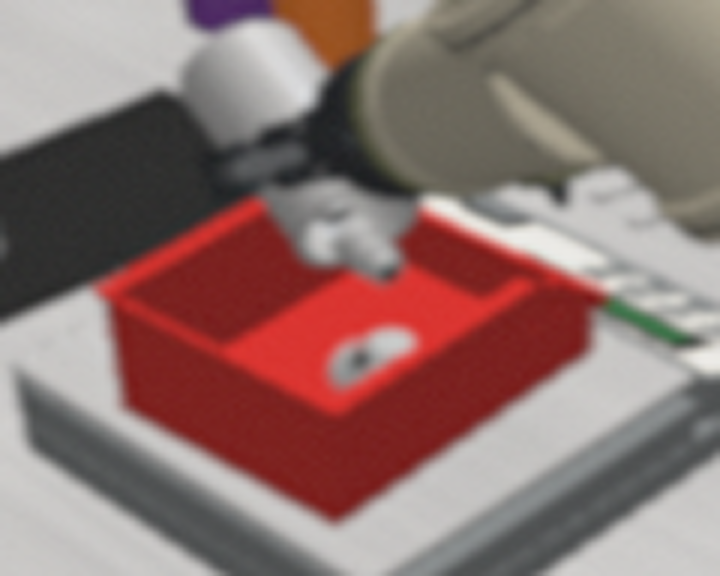

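The crop shows fittings on the bin floor at (370,355) and more at or below the mouth at (350,250). I'll tilt further.

Call:
move_arm(
  linear=[
    [-0.003,-0.011,0.003],
    [-0.006,-0.022,0.007],
    [-0.009,-0.03,0.009],
    [-0.013,-0.039,0.011],
    [-0.016,-0.048,0.013],
    [-0.016,-0.048,0.013],
    [-0.016,-0.048,0.013],
    [-0.016,-0.048,0.013],
    [-0.016,-0.048,0.013],
    [-0.016,-0.048,0.013],
    [-0.016,-0.048,0.013],
  ],
  twist=[
    [-0.045,-0.008,0.025],
    [-0.089,-0.017,0.05],
    [-0.118,-0.022,0.078],
    [-0.147,-0.027,0.106],
    [-0.177,-0.032,0.134],
    [-0.177,-0.032,0.134],
    [-0.177,-0.032,0.134],
    [-0.177,-0.032,0.134],
    [-0.177,-0.032,0.134],
    [-0.177,-0.032,0.134],
    [-0.177,-0.032,0.134],
  ],
  hand=[-1,-1,-1,-1,-1,-1,-1,-1,-1,-1,-1],
)

```text
time: 10.67
tool_pos: [579.5, -62.4, 196.6]
tcp_rot: [-159.2, 7.3, -22.5]
ft_force: [-0.5, 0.8, -1.9]
finger_gap: 60.9
```

```bash
python3 log.py; python3 - <<'E'
from pp import *
a=snap('scene')
cv2.imwrite('pics/g2.png',cv2.cvtColor(cv2.resize(a['frame'][140:250,170:290],(720,576),interpolation=2),4))
X,Q=pr(105,185,40);rel(X,Q);chk(X,Q)
X,Q=pr(132,185,24);rel(X,Q);chk(X,Q)
E
```

```text
10.6667 [ 14.92  46.11  64.07 -52.95 116.43  29.03] [579.5 -62.4 196.6] [-159.16    7.28  -22.52] 60.86112776541922 [-0.5  0.8 -1.9]
lin [ 0.036   0.1048 -0.0905] tw [ 0.3868  0.0538 -0.1909] rows 5.5
  X [ 576. -103.  209.] back [0.02 0.57 0.82] q [  5.  10.  92. -35.  84.  25.] c 0.0 clear [ 28. 101. 217. 185.]
lin [-0.002  -0.0211 -0.1201] tw [ 0.0864  0.0169 -0.0834] rows 1.5
  X [580. -70. 232.] back [0.27 0.83 0.49] q [ 15.  33.  73. -51. 108.  29.] c 0.0 clear [ 56. 101. 245. 185.]
```

View pics/g2.png

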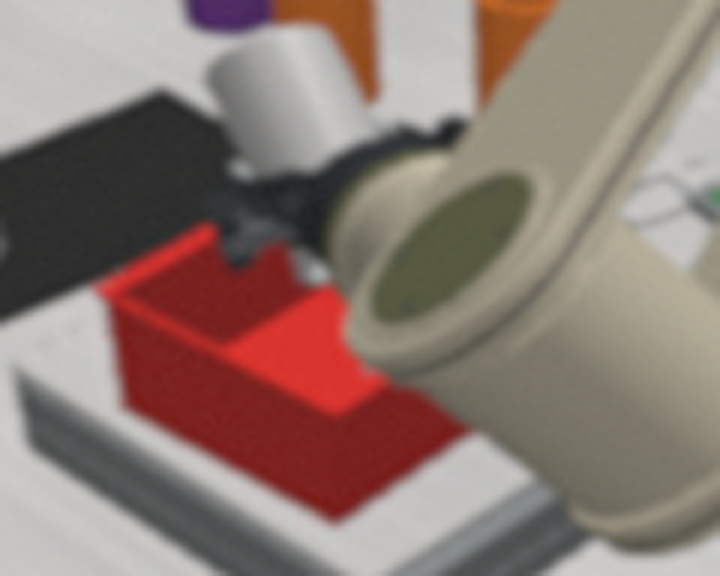

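The mouth is hidden behind the wrist in this view. The wrist force is about −1.9 N, close to an empty beaker's 1.6 N. I'll raise slightly with the tilt kept, let it settle and measure again.

Call:
move_arm(
  linear=[
    [-0.01,0,-0.03],
    [-0.02,0,-0.06],
    [-0.02,-0.01,-0.09],
    [-0.02,-0.02,-0.12],
    [-0.02,-0.02,-0.12],
    [-0.02,-0.02,-0.12],
    [-0.02,-0.02,-0.12],
    [-0.02,-0.02,-0.12],
  ],
  twist=[
    [0,0,0],
    [0,0,0],
    [0,0,0],
    [0,0,0],
    [0,0,0],
    [0,0,0],
    [0,0,0],
    [0,0,0],
  ],
  hand=[-1,-1,-1,-1,-1,-1,-1,-1],
)

```text
time: 11.38
tool_pos: [575.2, -68.5, 232.0]
tcp_rot: [-159.2, 7.3, -22.5]
ft_force: [-0.1, 0.6, -2.0]
finger_gap: 61.0
```

```bash
python3 log.py; python3 - <<'E'
from pp import *
f=[]
for i in range(6): snap('top');f.append(r.sense()['ft_force'])
print(np.mean(f,0),np.std(f,0))
X,Q=pr(85,235,50);rel(X,Q);chk(X,Q)
E
```

```text
11.3833 [ 14.55  42.76  65.13 -54.13 117.56  26.66] [575.2 -68.5 232. ] [-159.2     7.35  -22.53] 61.01808103675364 [-0.1  0.6 -2. ]
[-0.00244258  0.1327081  -1.57604401] [0.33188543 0.28375216 0.24826769]
lin [ 0.0545  0.1347 -0.0806] tw [ 0.6108  0.0738 -0.2131] rows 8.2
  X [ 573. -118.  238.] back [-0.11  0.28  0.95] q [ -7.  -3.  97. -16.  78.  11.] c 0.0 clear [ 68. 142. 205. 225.]
```

The averaged load is −1.58 N, which matches an empty 0.16 kg beaker. Now I tilt back up and away.

Call:
move_arm(
  linear=[
    [0.006,0.015,-0.009],
    [0.012,0.03,-0.018],
    [0.018,0.045,-0.027],
    [0.024,0.06,-0.036],
    [0.03,0.075,-0.045],
    [0.036,0.09,-0.054],
    [0.043,0.105,-0.063],
    [0.049,0.12,-0.072],
    [0.055,0.135,-0.08],
    [0.055,0.135,-0.08],
    [0.055,0.135,-0.08],
  ],
  twist=[
    [0.068,0.008,-0.024],
    [0.136,0.016,-0.047],
    [0.204,0.025,-0.071],
    [0.272,0.033,-0.095],
    [0.34,0.041,-0.118],
    [0.407,0.049,-0.142],
    [0.475,0.057,-0.166],
    [0.543,0.066,-0.189],
    [0.611,0.074,-0.213],
    [0.611,0.074,-0.213],
    [0.611,0.074,-0.213],
  ],
  hand=[-1,-1,-1,-1,-1,-1,-1,-1,-1,-1,-1],
)

```text
time: 12.6
tool_pos: [572.6, -119.9, 239.3]
tcp_rot: [-103.9, -10.8, -15.3]
ft_force: [-0.7, 0.2, -1.9]
finger_gap: 61.3
```

```bash
python3 log.py; python3 - <<'E'
from pp import *
X=x0+[0,0,160];rel(X,R0)
x,R=cur();w=Ro.from_matrix(R.T@R0).as_rotvec()
for k in(.15,.3,.5,.7): chk(x+k*(X-x),R@Ro.from_rotvec(k*w).as_matrix())
E
```

```text
12.6 [ -7.42  -2.83  96.79 -15.65  77.72  11.47] [ 572.6 -119.9  239.3] [-103.93  -10.82  -15.34] 61.31610775914868 [-0.7  0.2 -1.9]
lin [-0.1009  0.2156 -0.7035] tw [0.9408 0.0783 0.096 ] rows 11.9
  X [ 560. -151.  237.] back [-0.16  0.06  0.99] q [-20.  -5.  98.  -0.  77.  -3.] c 0.0 clear [ 86. 142. 181. 211.]
  X [ 547. -181.  234.] back [-0.2  -0.15  0.97] q [-32.  -3.  97.  14.  81. -17.] c 0.0 clear [999. 153. 153. 197.]
  X [ 530. -223.  231.] back [-0.24 -0.43  0.87] q [-46.   6.  92.  28.  91. -31.] c 0.0 clear [999. 999. 124. 181.]
  X [ 513. -264.  227.] back [-0.27 -0.67  0.7 ] q [-55.  20.  83.  38. 103. -39.] c 0.0 clear [999. 999. 103. 170.]
```

Call:
move_arm(
  linear=[
    [-0.01,0.022,-0.07],
    [-0.02,0.043,-0.14],
    [-0.03,0.065,-0.211],
    [-0.04,0.086,-0.281],
    [-0.05,0.108,-0.352],
    [-0.06,0.129,-0.422],
    [-0.071,0.151,-0.492],
    [-0.081,0.172,-0.563],
    [-0.091,0.194,-0.633],
    [-0.101,0.216,-0.703],
    [-0.101,0.216,-0.703],
    [-0.101,0.216,-0.703],
  ],
  twist=[
    [0.079,0.0065,0.008],
    [0.158,0.013,0.016],
    [0.237,0.02,0.024],
    [0.316,0.026,0.032],
    [0.395,0.033,0.04],
    [0.474,0.039,0.048],
    [0.553,0.046,0.056],
    [0.632,0.053,0.064],
    [0.711,0.059,0.073],
    [0.79,0.066,0.081],
    [0.87,0.072,0.089],
    [0.941,0.078,0.096],
  ],
  hand=[-1,-1,-1,-1,-1,-1,-1,-1,-1,-1,-1,-1],
)

```text
time: 13.6
tool_pos: [486.8, -326.1, 219.3]
tcp_rot: [-18.5, -0.5, -17.1]
ft_force: [2.0, -0.8, -2.8]
finger_gap: 61.3
```

```bash
python3 log.py; python3 - <<'E'
from pp import *
rel(x0+[0,0,160],R0);rel(x0+[0,0,20],R0)
a=snap('scene');b=snap('top');P=cloud(a)
cv2.imwrite('pics/i.png',cv2.cvtColor(np.hstack([cv2.resize(a['frame'][110:260,130:330],(400,300)),cv2.resize(b['frame'][100:220,190:350],(400,300))]),4))
E
```

```text
13.6 [-63.52  44.64  65.21  51.01 122.49 -40.12] [ 486.8 -326.1  219.3] [-18.47  -0.51 -17.08] 61.31581786863504 [ 2.  -0.8 -2.8]
lin [0.0024 0.0009 0.0094] tw [-0.004  -0.0029 -0.0025] rows 0.1
lin [-0.0018  0.1488 -0.4332] tw [-0.004  -0.0029 -0.0025] rows 3.3
```

View pics/i.png

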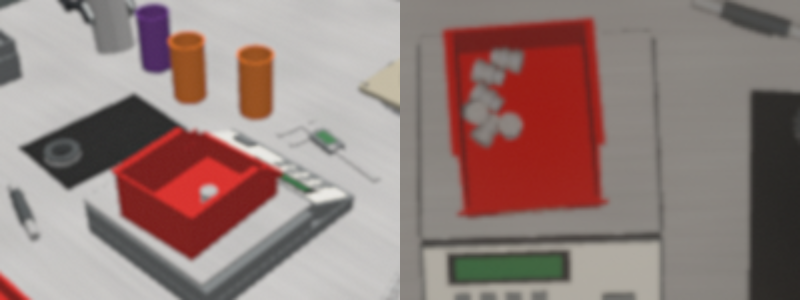

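The crop shows all six fittings in the bin on the scale: top crop (510,60), (487,72), (487,97), (475,112), (485,132), (510,125). I'll lower the beaker to about 20 mm above its original place and check its height and tilt in the grip.

Call:
move_arm(
  linear=[
    [0,0.03,-0.08],
    [0,0.06,-0.16],
    [0,0.085,-0.24],
    [0,0.11,-0.32],
    [0,0.13,-0.38],
    [0,0.145,-0.42],
    [-0.002,0.149,-0.433],
    [-0.002,0.149,-0.433],
  ],
  twist=[
    [-0.004,-0.003,-0.0025],
    [-0.004,-0.003,-0.0025],
    [-0.004,-0.003,-0.0025],
    [-0.004,-0.003,-0.0025],
    [-0.004,-0.003,-0.0025],
    [-0.004,-0.003,-0.0025],
    [-0.004,-0.003,-0.0025],
    [-0.004,-0.003,-0.0025],
  ],
  hand=[-1,-1,-1,-1,-1,-1,-1,-1],
)

```text
time: 14.37
tool_pos: [486.1, -319.4, 74.5]
tcp_rot: [-18.5, -0.1, -17.1]
ft_force: [0.3, -0.3, -1.8]
finger_gap: 60.9
```

```bash
python3 log.py; python3 - <<'E'
from pp import *
b=snap('top');P=cloud(b)
u,v=proj(b,[478,-347,143]).astype(int);m=P[v-22:v+23,u-22:u+23].reshape(-1,3)
d=np.hypot(m[:,0]-478,m[:,1]+347);q=m[(d<36)&(d>25)&(m[:,2]>128)]
c,*_=np.linalg.lstsq(np.c_[q[:,0]-478,q[:,1]+347,np.ones(len(q))],q[:,2],rcond=None);print('rim plane',c,len(q))
a=snap('scene');A=cloud(a)
u,v=proj(a,[478,-347,143]).astype(int);m=A[v-18:v+19,u-22:u+23].reshape(-1,3)
d=np.hypot(m[:,0]-478,m[:,1]+347);q=m[(d<36)&(d>27)&(m[:,2]>138)&(m[:,2]<152)]
c,*_=np.linalg.lstsq(np.c_[q[:,0]-478,q[:,1]+347,np.ones(len(q))],q[:,2],rcond=None);print('scene rim',c,len(q))
for lo,hi in((40,70),(70,110),(110,140)):
  s=A[v-20:v+70,u-25:u+26].reshape(-1,3);s=s[(s[:,2]>lo)&(s[:,2]<hi)&(np.hypot(s[:,0]-478,s[:,1]+347)<38)]
  # circle fit
  S=np.c_[2*s[:,:2],np.ones(len(s))];k,*_=np.linalg.lstsq(S,(s[:,:2]**2).sum(1),rcond=None);print(lo,k[:2],np.sqrt(k[2]+k[0]**2+k[1]**2),len(s))
rel(x0+[0,0,1],R0)
E
```

```text
14.3667 [-63.3   56.29  64.07  46.68 115.49 -48.69] [ 486.1 -319.4   74.5] [-18.47  -0.13 -17.08] 60.91873341731217 [ 0.3 -0.3 -1.8]
rim plane [7.10477402e-02 1.94920918e-01 1.36385569e+02] 44
scene rim [-2.59678016e-02 -5.89226285e-02  1.39108879e+02] 5
40 [ 496.19651254 -333.49358383] 14.658899173698217 23
70 [ 476.4144094  -346.59131085] 33.73285532567033 196
110 [ 473.80891335 -350.83878343] 30.34473465615984 208
lin [ 0.0086  0.0016 -0.0461] tw [-0.0034 -0.0056 -0.0027] rows 0.3
```

The rim height is as expected, but the partial fits hint that the beaker leans about 8–11° toward the gripper. I'll fit a proper cylinder (R = 32 mm) to the depth points from both views.

```bash
cat > cyl.py <<'E'
from h import *; from scipy.optimize import least_squares
def pts(s,c0,zlo,zhi):
    P=cloud(s);Z=s['range_z'];g=cv2.erode((Z>0).astype(np.uint8),np.ones((3,3)))
    hsv=cv2.cvtColor(s['frame'],cv2.COLOR_RGB2HSV)
    m=(g>0)&(np.hypot(P[...,0]-c0[0],P[...,1]-c0[1])<45)&(P[...,2]>zlo)&(P[...,2]<zhi)&(hsv[...,1]<60)&(hsv[...,2]>85)
    return P[m]
def fit(p,c0,z0):
    def f(k):
        a=np.array([k[2],k[3],1]);a/=np.linalg.norm(a);d=p-[k[0],k[1],z0];return np.linalg.norm(d-np.outer(d@a,a),axis=1)-32
    s=least_squares(f,[c0[0],c0[1],0,0],loss='soft_l1',f_scale=1.5);return s.x,len(p),np.median(abs(f(s.x)))
E
python3 - <<'E'
from cyl import *
a=np.load('ab.npz')
sa=snap('scene');sb=snap('top')
c=(478,-347)
pa=pts(sa,c,20,134);pb=pts(sb,c,20,126)
np.set_printoptions(precision=3,suppress=True)
print(fit(pa,c,75),fit(pb,c,75),fit(np.r_[pa,pb],c,75))
# reference: initial upright frame
A={'range_z':np.where(np.isnan(a['ca'][...,2]),0,1),'frame':a['fa']}
import cyl; cl=cyl.cloud
cyl.cloud=lambda s:a['ca']; p=pts(A,c,10,120); print('ref scene',fit(p,c,62))
E
```

```text
(array([ 476.953, -340.016,   -0.084,   -0.264]), 572, np.float64(1.651746959303777)) (array([ 480.738, -341.091,   -0.135,   -0.274]), 330, np.float64(1.5661153685834215)) (array([ 478.205, -341.266,   -0.09 ,   -0.256]), 902, np.float64(2.0372986448062935))
ref scene (array([ 477.557, -343.19 ,    0.012,    0.017]), 577, np.float64(1.4784485439204609))
```

Both views agree that the beaker leans about 15° toward the gripper, so it turned about the jaw axis in the grip. I'll turn the tool back about the jaw axis, around the grasp point, and raise it a little.

```bash
python3 - <<'E'
from pp import *
x,R=cur();g=x-25*R[:,1]
Rn=Ro.from_rotvec(-np.radians(15.2)*R[:,0]).as_matrix()@R
X=g+[0,0,8]+25*Rn[:,1];rel(X,Rn);chk(X,Rn,[-63,50,64,46,115,-48])
E
```

```text
lin [ 0.0001 -0.0114  0.0034] tw [-0.1689  0.     -0.    ] rows 2.1
  X [ 486. -324.   78.] back [-0.25 -0.79  0.56] q [-61.  45.  72.  39. 106. -48.] c 0.0 clear [999. 999.  57.  19.]
```

Call:
move_arm(
  linear=[
    [0,-0.004,0.001],
    [0,-0.008,0.002],
    [0,-0.0115,0.0035],
    [0,-0.0115,0.0035],
    [0,-0.0115,0.0035],
    [0,-0.0115,0.0035],
  ],
  twist=[
    [-0.05,0,0],
    [-0.1,0,0],
    [-0.15,0,0],
    [-0.169,0,0],
    [-0.169,0,0],
    [-0.169,0,0],
  ],
  hand=[-1,-1,-1,-1,-1,-1],
)

```text
time: 15.07
tool_pos: [485.7, -324.0, 79.6]
tcp_rot: [-33.7, -0.4, -17.2]
ft_force: [-0.3, -0.1, -2.4]
finger_gap: 61.5
```

```bash
python3 log.py; python3 - <<'E'
from cyl import *
sa=snap('scene');sb=snap('top');c=(478,-347)
pa=pts(sa,c,20,136);pb=pts(sb,c,20,128);np.set_printoptions(precision=3,suppress=True)
print(fit(pa,c,75),fit(pb,c,75),fit(np.r_[pa,pb],c,75))
for s in(sa,sb):
  P=cloud(s);m=P[(np.hypot(P[...,0]-478,P[...,1]+345)<36)&(P[...,2]>100)&(P[...,2]<170)];print('rim z',np.percentile(m[:,2],[90,95,98]))
# lower edge in scene: lowest bright points
m=pts(sa,c,4,130);print('low z',np.percentile(m[:,2],[0,1,3]))
cv2.imwrite('pics/j.png',cv2.cvtColor(np.hstack([cv2.resize(sa['frame'][115:195,145:245],(400,320),interpolation=2),cv2.resize(sb['frame'][150:230,330:430],(400,320),interpolation=2)]),4))
E
```

```text
15.0667 [-61.26  44.43  71.76  38.57 105.78 -48.19] [ 485.7 -324.    79.6] [-33.72  -0.38 -17.17] 61.48157543473447 [-0.3 -0.1 -2.4]
(array([ 476.705, -342.085,   -0.002,   -0.027]), 600, np.float64(1.6263927727335297)) (array([ 476.966, -339.793,   -0.013,   -0.103]), 207, np.float64(2.4807526731238667)) (array([ 476.361, -341.369,    0.009,   -0.052]), 807, np.float64(1.8273318724092782))
rim z [145.361 147.431 148.353]
rim z [148.141 148.994 149.907]
low z [ 4.417 27.828 31.761]
```

View pics/j.png

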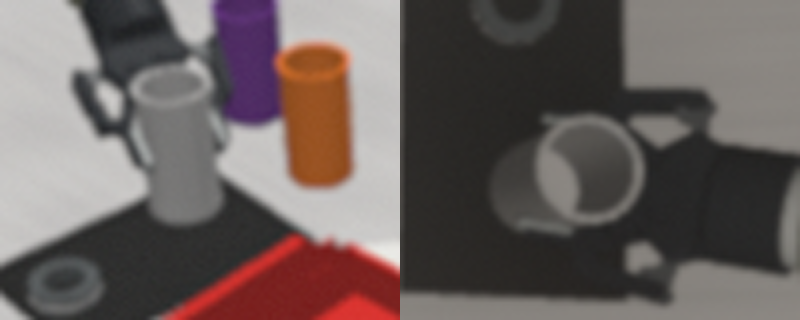

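The view shows the empty beaker nearly upright above the mat: left (183,145), right (590,170). About 2.5° of lean and 22 mm of height remain. I'll correct the lean and lower.

Call:
move_arm(
  linear=[
    [0,0.01,-0.015],
    [0,0.018,-0.028],
    [0,0.026,-0.04],
    [0,0.033,-0.05],
    [0,0.033,-0.05],
    [0,0.033,-0.05],
  ],
  twist=[
    [-0.028,0,0],
    [-0.028,0,0],
    [-0.028,0,0],
    [-0.028,0,0],
    [-0.028,0,0],
    [-0.028,0,0],
  ],
  hand=[-1,-1,-1,-1,-1,-1],
)

```text
time: 15.67
tool_pos: [484.8, -323.2, 59.0]
tcp_rot: [-36.0, -0.2, -17.2]
ft_force: [-0.1, -1.1, -2.0]
finger_gap: 61.3
```

```bash
cat > m.py <<'E'
from cyl import *
f=[];sa=snap('scene');sb=snap('top');c=(478,-345)
for i in range(4): snap('top');f.append(r.sense()['ft_force'])
s=r.sense();print('pos',s['tool_pos'].round(1),'rot',s['tcp_rot'].round(1),'f',np.mean(f,0).round(2),'t',s['time'])
np.set_printoptions(precision=3,suppress=True)
pa=pts(sa,c,15,114);print(fit(pa,c,62))
for q in(sa,sb):
  P=cloud(q);m=P[(np.hypot(P[...,0]-478,P[...,1]+345)<36)&(P[...,2]>100)&(P[...,2]<170)];print('rim z',np.percentile(m[:,2],[90,95,98]))
E
python3 m.py; python3 - <<'E'
from go import *
x,R=cur()
print('1mm down',(R.T@[0,0,-1/300]).round(5))
d=np.load('ab.npz')
for k in('ca','cb'):
  P=d[k];m=P[(np.hypot(P[...,0]-478,P[...,1]+346)<36)&(P[...,2]>100)&(P[...,2]<170)];print('ref rim z',np.percentile(m[:,2],[90,95,98]))
E
```

```text
pos [ 485.2 -323.7   60.1] rot [-36.1  -0.3 -17.2] f [-0.22  0.14 -1.75] t 15.9667
(array([ 475.889, -341.331,    0.008,    0.02 ]), 551, np.float64(1.7761019437981247))
rim z [127.058 128.06  129.283]
rim z [130.156 131.099 131.912]
1mm down [-2.00e-05  1.97e-03 -2.69e-03]
ref rim z [122.52598265 123.38313141 124.37872308]
ref rim z [125.47384227 126.21183087 126.77759094]
```

The lean now matches the original upright fit, and the rim is 4.7 mm above its resting height.

Call:
move_arm(
  linear=[
    [0,0.002,-0.0027],
    [0,0.004,-0.0054],
    [0,0.006,-0.008],
    [0,0.0075,-0.01],
    [0,0.0085,-0.0115],
    [0,0.0085,-0.0115],
  ],
  twist=[
    [0,0,0],
    [0,0,0],
    [0,0,0],
    [0,0,0],
    [0,0,0],
    [0,0,0],
  ],
  hand=[-1,-1,-1,-1,-1,-1],
)

```text
time: 16.47
tool_pos: [485.2, -323.6, 55.7]
tcp_rot: [-36.1, -0.2, -17.2]
ft_force: [-0.6, -0.9, -1.6]
finger_gap: 61.3
```

```bash
python3 m.py
```

```text
pos [ 485.3 -323.7   55.9] rot [-36.1  -0.3 -17.2] f [ 0.1  -0.16 -1.9 ] t 16.7667
(array([ 476.   , -341.778,    0.025,    0.007]), 527, np.float64(1.8536242914667795))
rim z [123.582 124.867 125.863]
rim z [126.376 127.359 128.104]
```

Call:
move_arm(
  linear=[
    [0,0.001,-0.0013],
    [0,0.002,-0.0027],
    [0,0.003,-0.004],
    [0,0.003,-0.004],
  ],
  twist=[
    [0,0,0],
    [0,0,0],
    [0,0,0],
    [0,0,0],
  ],
  hand=[-1,-1,-1,-1],
)

```text
time: 17.1
tool_pos: [485.3, -323.8, 54.7]
tcp_rot: [-36.1, -0.3, -17.2]
ft_force: [-1.0, -0.5, 1.2]
finger_gap: 61.1
```

```bash
python3 m.py
```

```text
pos [ 485.3 -323.8   54.7] rot [-36.1  -0.3 -17.2] f [-0.89 -0.21  2.21] t 17.4
(array([ 476.812, -341.816,    0.006,    0.013]), 565, np.float64(1.9537896283970397))
rim z [123.206 123.822 124.159]
rim z [125.694 126.671 127.582]
```

The force has turned to +2.2 N and the rim is at its reference height, so the beaker stands on the mat. I'll open, wait and back straight out.

Call:
move_arm(
  linear=[
    [0,0,0],
    [0,0,0],
    [0,0,0],
    [0,0,0],
    [0,0,0],
    [0,0,0],
    [0,0,0],
    [0,0,0],
  ],
  twist=[
    [0,0,0],
    [0,0,0],
    [0,0,0],
    [0,0,0],
    [0,0,0],
    [0,0,0],
    [0,0,0],
    [0,0,0],
  ],
  hand=[-0.2,0.2,0.5,0.8,1,1,1,1],
)

```text
time: 18.07
tool_pos: [485.3, -323.8, 54.6]
tcp_rot: [-36.1, -0.3, -17.2]
ft_force: [0.0, -1.4, -0.8]
finger_gap: 85.3
```

Call:
move_arm(
  linear=[
    [0,-0.04,0],
    [0,-0.08,0],
    [0,-0.14,0],
    [0,-0.22,0],
    [0,-0.3,0],
    [0,-0.38,0],
    [0,-0.46,0],
    [0,-0.5,0],
    [0,-0.5,0],
  ],
  twist=[
    [0,0,0],
    [0,0,0],
    [0,0,0],
    [0,0,0],
    [0,0,0],
    [0,0,0],
    [0,0,0],
    [0,0,0],
    [0,0,0],
  ],
  hand=[1,1,1,1,1,1,1,1,1],
)

```text
time: 18.82
tool_pos: [448.2, -443.5, 146.2]
tcp_rot: [-36.4, -0.5, -17.4]
ft_force: [-0.7, 0.4, -0.1]
finger_gap: 85.4
```

```bash
python3 log.py; python3 m.py; python3 - <<'E'
from go import *; import plan
# key press: normal leans 25deg to -x
d=np.load('ab.npz');P=d['cb'];k=P[216:227,270:285].reshape(-1,3)
q=k[np.isfinite(k[:,2])];c=np.median(q,0);print('key',c.round(1))
n=np.array([-np.sin(np.radians(25)),0,np.cos(np.radians(25))])
K=c
for xh in([0,1,0],[0,-1,0],[1,0,0],[-1,0,0]):
  R=Rf(-n,xh);o=[]
  for dd in(60,3): X=K+dd*n;qq,cc=plan.ik(X,R,[[-10,20,110,0,70,0],[-10,20,110,0,70,90],[-10,20,110,0,70,-90]]);o.append((qq.round(0),round(cc,2),np.round(plan.clear(plan.body(X,R)),0)))
  print(xh,o)
E
```

```text
18.8167 [-67.25  50.09  53.75  35.87 116.91 -45.65] [ 448.2 -443.5  146.2] [-36.4   -0.5  -17.36] 85.40340456564786 [-0.7  0.4 -0.1]
pos [ 449.2 -438.2  142.3] rot [-36.   -0.2 -17.2] f [ 0.11  0.47 -0.2 ] t 19.1167
(array([ 475.395, -342.884,    0.022,    0.008]), 494, np.float64(1.6002596732016663))
rim z [122.566 123.82  124.553]
rim z [125.518 126.299 126.944]
key [ 417.  -102.7   55.8]
[0, 1, 0] [(array([ -34.,  -47.,  143.,   14.,   66., -128.]), np.float64(33.87), array([999.,  77.,  42., 116.])), (array([ -31.,  -36.,  143.,   15.,   55., -128.]), np.float64(24.09), array([999.,  14.,  36.,  65.]))]
[0, -1, 0] [(array([-34., -47., 143.,  14.,  66.,  52.]), np.float64(33.86), array([999.,  77.,  42., 116.])), (array([-31., -36., 143.,  15.,  55.,  52.]), np.float64(24.09), array([999.,  14.,  36.,  65.]))]
[1, 0, 0] [(array([-34., -47., 143.,  14.,  66., -38.]), np.float64(33.87), array([999.,  77.,  42.,  99.])), (array([-31., -36., 143.,  15.,  55., -38.]), np.float64(24.09), array([999.,  14.,  36.,  47.]))]
[-1, 0, 0] [(array([-34., -47., 143.,  14.,  66., 142.]), np.float64(33.86), array([999.,  77.,  42.,  99.])), (array([-31., -36., 143.,  15.,  55., 142.]), np.float64(24.09), array([999.,  14.,  36.,  47.]))]
```

The beaker stands upright on the mat and the gripper is clear. Now the key: I'll check which tool tilt can reach it.

```bash
python3 - <<'E'
from go import *; import plan
c=np.array([417,-102.7,55.8])
for th in(0,8,14,20):
 n=np.array([-np.sin(np.radians(th)),0,np.cos(np.radians(th))])
 for xh in([0,-1,0],[1,-.2,0]):
  R=Rf(-n,xh);o=[]
  for dd in(60,0): X=c+dd*n;qq,cc=plan.ik(X,R,[[-30,-20,130,0,70,50],[-30,-20,130,0,70,-38]]);o.append((qq.round(0),round(cc,2),np.round(plan.clear(plan.body(X,R))[:3],0)))
  print(th,xh,o)
# route: up & centre, tool down
R=Rf([0,0,-1],[.3,-.95,0])
rel([420,-260,330],Rf([0,.35,-.93],[.75,-.66,0]))
E
```

```text
0 [0, -1, 0] [(array([-21., -15., 119.,  -0.,  76.,  69.]), np.float64(0.0), array([999.,  64.,  74.])), (array([-21., -10., 122.,  -0.,  68.,  69.]), np.float64(0.0), array([999.,   4.,  72.]))]
0 [1, -0.2, 0] [(array([-21., -15., 119.,  -0.,  76.,  -9.]), np.float64(0.0), array([999.,  45.,  74.])), (array([-21., -10., 122.,  -0.,  68.,  -9.]), np.float64(0.0), array([999., -15.,  71.]))]
8 [0, -1, 0] [(array([-24., -26., 128.,   3.,  71.,  65.]), np.float64(0.0), array([999.,  70.,  66.])), (array([-23., -19., 129.,   4.,  62.,  65.]), np.float64(0.0), array([999.,   7.,  58.]))]
8 [1, -0.2, 0] [(array([-24., -26., 128.,   3.,  71., -13.]), np.float64(0.0), array([999.,  57.,  65.])), (array([-23., -19., 129.,   4.,  62., -13.]), np.float64(0.0), array([999.,  -7.,  59.]))]
14 [0, -1, 0] [(array([-27., -34., 134.,   7.,  68.,  61.]), np.float64(0.0), array([999.,  73.,  59.])), (array([-26., -26., 135.,   7.,  58.,  61.]), np.float64(0.0), array([999.,   8.,  49.]))]
14 [1, -0.2, 0] [(array([-27., -34., 134.,   7.,  68., -17.]), np.float64(0.0), array([999.,  64.,  57.])), (array([-26., -26., 135.,   7.,  58., -17.]), np.float64(0.0), array([999.,  -0.,  51.]))]
20 [0, -1, 0] [(array([-31., -44., 141.,  11.,  66.,  56.]), np.float64(0.0), array([999.,  75.,  51.])), (array([-29., -33., 141.,  12.,  55.,  56.]), np.float64(0.0), array([999.,  10.,  41.]))]
20 [1, -0.2, 0] [(array([-31., -44., 141.,  11.,  66., -22.]), np.float64(0.0), array([999.,  72.,  48.])), (array([-29., -33., 141.,  12.,  55., -22.]), np.float64(0.0), array([999.,   6.,  45.]))]
lin [-0.266   0.0671  0.8239] tw [-0.388   0.2726 -0.0122] rows 6.2
```

Call:
move_arm(
  linear=[
    [-0.05,-0.1,0.2],
    [-0.15,-0.05,0.4],
    [-0.2,0,0.55],
    [-0.27,0.07,0.82],
    [-0.27,0.07,0.82],
    [-0.27,0.07,0.82],
    [-0.27,0.07,0.82],
    [-0.27,0.07,0.82],
    [-0.27,0.07,0.82],
    [-0.27,0.07,0.82],
  ],
  twist=[
    [0,0,0],
    [-0.08,0.05,0],
    [-0.16,0.11,0],
    [-0.24,0.17,-0.01],
    [-0.32,0.23,-0.01],
    [-0.39,0.27,-0.01],
    [-0.39,0.27,-0.01],
    [-0.39,0.27,-0.01],
    [-0.39,0.27,-0.01],
    [-0.39,0.27,-0.01],
  ],
  hand=[1,1,1,1,0,-1,-1,-1,-1,-1],
  force=30,
)

```text
time: 19.95
tool_pos: [419.2, -258.4, 328.4]
tcp_rot: [-73.9, 12.9, -37.1]
ft_force: [-0.1, -0.4, -0.6]
finger_gap: 12.4
```

```bash
python3 log.py; cat > key.py <<'E'
from go import *
c=np.array([416,-102.7,55.8]);n=np.array([-np.sin(np.radians(14)),0,np.cos(np.radians(14))]);R=Rf(-n,[0,-1,0])
E
python3 - <<'E'
from key import *
rel(c+120*n,R)
E
```

```text
19.95 [-47.73   1.89  83.51  14.36 109.64  -5.73] [ 419.2 -258.4  328.4] [-73.86  12.89 -37.1 ] 12.404154063924778 [-0.1 -0.4 -0.6]
lin [-0.2726  0.6699  0.1694] tw [ 0.0441  0.5304 -0.2804] rows 7.6
```

Call:
move_arm(
  linear=[
    [-0.27,0.67,0.17],
    [-0.27,0.67,0.17],
    [-0.27,0.67,0.17],
    [-0.27,0.67,0.17],
    [-0.27,0.67,0.17],
    [-0.27,0.67,0.17],
    [-0.27,0.67,0.17],
    [-0.27,0.67,0.17],
    [-0.27,0.67,0.17],
    [-0.27,0.67,0.17],
  ],
  twist=[
    [0.044,0.53,-0.28],
    [0.044,0.53,-0.28],
    [0.044,0.53,-0.28],
    [0.044,0.53,-0.28],
    [0.044,0.53,-0.28],
    [0.044,0.53,-0.28],
    [0.044,0.53,-0.28],
    [0.044,0.53,-0.28],
    [0.044,0.53,-0.28],
    [0.044,0.53,-0.28],
  ],
  hand=[-1,-1,-1,-1,-1,-1,-1,-1,-1,-1],
)

```text
time: 20.78
tool_pos: [386.7, -102.8, 170.1]
tcp_rot: [-76.2, 0.2, -89.8]
ft_force: [0.3, 0.3, -0.3]
finger_gap: -0.0
```

```bash
python3 log.py;python3 - <<'E'
from key import *
rel(c+120*n,R);rel(c+15*n,R);rel(c+5*n,R)
E
```

```text
20.7833 [-28.43 -40.27 131.69   6.89  76.59  60.49] [ 386.7 -102.8  170.1] [-76.21   0.16 -89.8 ] -0.010114915814828648 [ 0.3  0.3 -0.3]
lin [-0.0002 -0.0066  0.0025] tw [ 0.0023  0.0017 -0.0023] rows 0.1
lin [0.0011 0.3434 0.0038] tw [ 0.0023  0.0017 -0.0023] rows 2.5
lin [0.0012 0.3767 0.0039] tw [ 0.0023  0.0017 -0.0023] rows 2.7
```

Call:
move_arm(
  linear=[
    [0,0.08,0],
    [0,0.16,0],
    [0,0.23,0],
    [0,0.29,0],
    [0,0.34,0.003],
    [0,0.36,0.004],
    [0,0.36,0.004],
    [0,0.36,0.004],
  ],
  twist=[
    [0,0,0],
    [0,0,0],
    [0,0,0],
    [0,0,0],
    [0,0,0],
    [0,0,0],
    [0,0,0],
    [0,0,0],
  ],
  hand=[-1,-1,-1,-1,-1,-1,-1,-1],
)

```text
time: 21.45
tool_pos: [413.1, -102.8, 65.1]
tcp_rot: [-76.3, 0.2, -89.8]
ft_force: [-0.0, -1.5, -0.5]
finger_gap: -0.2
```

```bash
python3 log.py;python3 - <<'E'
from key import *
x,_=cur();print('above key',(x-c)@n,x-c)
rel(c-3*n,R)
a=snap('scene');b=snap('top')
cv2.imwrite('pics/k.png',cv2.cvtColor(np.hstack([cv2.resize(a['frame'][130:250,170:330],(400,300),interpolation=2),cv2.resize(b['frame'][100:250,170:400],(400,300),interpolation=2)]),4))
E
```

```text
21.45 [-26.32 -27.3  134.95   7.22  60.36  60.6 ] [ 413.1 -102.8   65.1] [-76.33   0.24 -89.81] -0.1540098323644481 [-0.  -1.5 -0.5]
above key 9.7296840007311 [-2.88086338 -0.09843524  9.30926503]
lin [-0.0001  0.0424  0.0021] tw [ 0.0036  0.0014 -0.0031] rows 0.3
```

View pics/k.png

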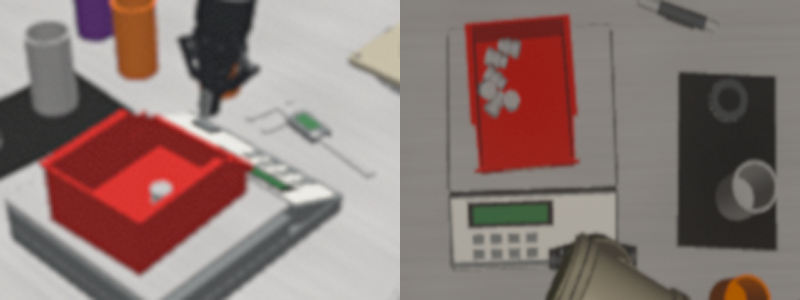

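The crop shows the shut fingertips right over the large key at (207,122), the beaker standing on the mat at (52,70), and six fittings in the bin. I'll press gently in steps.

Call:
move_arm(
  linear=[
    [0,0.01,0],
    [0,0.018,0.001],
    [0,0.024,0.001],
    [0,0.03,0.001],
    [0,0.033,0.001],
    [0,0.033,0.001],
  ],
  twist=[
    [0,0,0],
    [0,0,0],
    [0,0,0],
    [0,0,0],
    [0,0,0],
    [0,0,0],
  ],
  hand=[-1,-1,-1,-1,-1,-1],
)

```text
time: 22.05
tool_pos: [416.9, -103.0, 57.0]
tcp_rot: [-76.1, 0.1, -89.8]
ft_force: [-0.5, 0.3, 1.1]
finger_gap: -0.2
```

```bash
python3 log.py;python3 - <<'E'
from key import *
f=[]
for i in range(4): snap('top');f.append(r.sense()['ft_force'])
x,_=cur();print((x-c)@n,np.mean(f,0).round(2))
E
```

```text
22.05 [-26.06 -25.88 134.95   7.27  58.73  60.64] [ 416.9 -103.    57. ] [-76.15   0.15 -89.8 ] -0.24535337160847448 [-0.5  0.3  1.1]
1.0099090347125268 [-0.64 -0.2   1.56]
```

Call:
move_arm(
  linear=[
    [0,0.004,0],
    [0,0.008,0],
    [0,0.012,0],
    [0,0.014,0],
    [0,0.014,0],
    [0,0.014,0],
  ],
  twist=[
    [0,0,0],
    [0,0,0],
    [0,0,0],
    [0,0,0],
    [0,0,0],
    [0,0,0],
  ],
  hand=[-1,-1,-1,-1,-1,-1],
)

```text
time: 22.75
tool_pos: [418.4, -103.0, 53.5]
tcp_rot: [-76.1, 0.1, -89.8]
ft_force: [-0.3, 0.9, 6.4]
finger_gap: 0.4
```

```bash
python3 log.py;python3 - <<'E'
from key import *
f=[]
for i in range(4): snap('top');f.append(r.sense()['ft_force'])
x,_=cur();print((x-c)@n,np.mean(f,0).round(2))
E
```

```text
22.75 [-25.98 -25.25 134.92   7.33  58.07  60.62] [ 418.4 -103.    53.5] [-76.09   0.14 -89.8 ] 0.38126152051846507 [-0.3  0.9  6.4]
-2.7763309013463884 [-0.42  1.81  6.24]
```

Call:
move_arm(
  linear=[
    [0,0.003,0],
    [0,0.006,0],
    [0,0.006,0],
    [0,0.006,0],
  ],
  twist=[
    [0,0,0],
    [0,0,0],
    [0,0,0],
    [0,0,0],
  ],
  hand=[-1,-1,-1,-1],
)

```text
time: 23.28
tool_pos: [418.9, -103.1, 52.9]
tcp_rot: [-76.1, 0.1, -89.8]
ft_force: [-14.4, 3.9, 22.9]
finger_gap: 0.1
```

```bash
python3 log.py;python3 - <<'E'
from key import *
f=[]
for i in range(4): snap('top');f.append(r.sense()['ft_force'])
x,_=cur();print((x-c)@n,np.mean(f,0).round(2))
E
```

```text
23.2833 [-25.95 -25.03 134.83   7.32  57.97  60.61] [ 418.9 -103.1   52.9] [-76.12   0.14 -89.76] 0.06390414136848298 [-14.4   3.9  22.9]
-3.4511014287937445 [-14.42   4.48  21.96]
```

The force jumped to about 26 N with almost no further travel, so the key is fully down and was held more than 0.2 s. I'll retreat along the tool axis.

Call:
move_arm(
  linear=[
    [0,-0.02,0],
    [0,-0.06,0],
    [0,-0.12,0],
    [0,-0.2,0],
    [0,-0.28,0],
    [0,-0.36,0],
    [0,-0.44,0],
    [0,-0.5,0],
    [0,-0.5,0],
    [0,-0.5,0],
  ],
  twist=[
    [0,0,0],
    [0,0,0],
    [0,0,0],
    [0,0,0],
    [0,0,0],
    [0,0,0],
    [0,0,0],
    [0,0,0],
    [0,0,0],
    [0,0,0],
  ],
  hand=[-1,-1,-1,-1,-1,-1,-1,-1,-1,-1],
)

```text
time: 24.32
tool_pos: [383.3, -104.0, 199.3]
tcp_rot: [-76.0, 0.1, -89.8]
ft_force: [-0.9, -0.7, -0.4]
finger_gap: -0.1
```

```bash
python3 log.py; python3 - <<'E'
from cyl import *
sa=snap('scene');sb=snap('top');c=(478,-345);np.set_printoptions(precision=3,suppress=True)
print('beaker',fit(pts(sa,c,15,114),c,62))
P=cloud(sb);d=np.load('ab.npz')
for nm,Q,F in(('before',d['cb'],d['fb']),('after',P,sb['frame'])):
  h=cv2.cvtColor(F,cv2.COLOR_RGB2HSV);m=(h[...,1]>120)&((h[...,0]<8)|(h[...,0]>172))&(Q[...,2]>150);w=np.zeros(m.shape,bool);w[100:195,200:280]=1
  q=Q[m&w].astype(np.float32);print('bin top',nm,cv2.minAreaRect(q[:,:2].copy()))
cv2.imwrite('pics/l.png',cv2.cvtColor(np.hstack([cv2.resize(sa['frame'],(400,300),interpolation=3),cv2.resize(sb['frame'][60:285,150:450],(400,300),interpolation=2)]),4))
E
```

```text
24.3167 [-28.95 -41.88 129.6    6.93  80.11  60.38] [ 383.3 -104.   199.3] [-7.602e+01  8.000e-02 -8.979e+01] -0.09127260860966933 [-0.9 -0.7 -0.4]
beaker (array([ 475.661, -343.191,    0.018,    0.02 ]), 497, np.float64(1.5816194410057811))
bin top before ((613.0123291015625, -9.83551025390625), (157.8412322998047, 150.3899688720703), 3.564638376235962)
bin top after ((613.2960205078125, -9.194847106933594), (157.53768920898438, 151.57981872558594), 2.2009806632995605)
```

View pics/l.png

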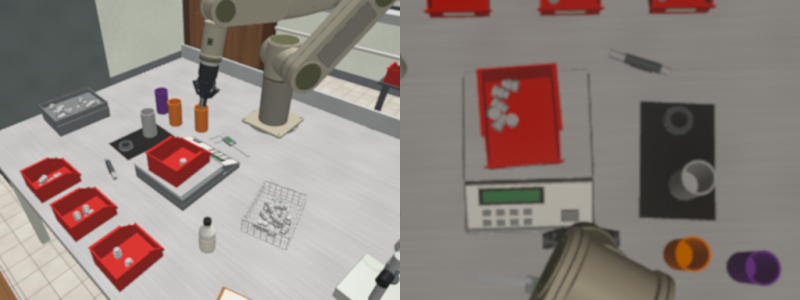

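The final view shows six fittings in the bin on the scale (right panel, around (503,103)). The empty beaker is upright on the mat at (695,180), the other objects in view look where they were, and the arm is free.

```bash
python3 -c "
from bench import r
print(r.hand_in())"
```

```text
the job is handed in; nothing more can be done
None
```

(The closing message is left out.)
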